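# Make up the crystal display base

## Task

Make up the crystal display base: put every steel blank into the cavity of its own shape and size in the base's recess, then lay the frosted glass tile in the recess over them and press it down level. Then slide each turquoise prism along the base by its bare foot until it stands on the tile, centred on one of the two hexagon marks, one prism to a mark; prisms must not be lifted, tipped over, or touched on the glazed part. Leave the try square, the corner joints and the dish where they are.

Things in the scene. Friction and masses are not known exactly. Their poses are not given: they have to be found in the camera images.
- base: fixed grey aluminium display base, 130 mm along its x, 430 mm along its y, 30 mm thick, lying on the table; origin at the centre of its underside. A rectangular recess (71 mm along x, 153 mm along y, 10.5 mm deep, dark floor 19.5 mm above the table) is sunk in the middle of its top; four cavities in a row along y, 12.5 mm deep, are sunk in the recess floor.
- recess (a point): centre of the recess floor (axes of the base, z up)
- mark_left (a point): point on the long axis of the base, 38 mm to its +y side of the middle, level with the base's top: centre of one hexagon mark of the tile when the tile lies in the recess
- mark_right (a point): the same on the -y side: centre of the other hexagon mark
- cavity_big_round (a point): centre of the mouth of the big round cavity, on the long axis of the base, -54 mm along its y, at the level of the recess floor; round, 29 mm diameter, 12.5 mm deep, axes as the base, mouth bevelled by 2 mm
- cavity_small_round (a point): centre of the mouth of the small round cavity, on the long axis of the base, 18 mm along its y, at the level of the recess floor; round, 23 mm diameter, 12.5 mm deep, axes as the base, mouth bevelled by 2 mm
- cavity_square (a point): centre of the mouth of the square cavity, on the long axis of the base, 54 mm along its y, at the level of the recess floor; square, 27 x 27 mm, 12.5 mm deep, axes as the base, mouth bevelled by 2 mm
- cavity_oblong (a point): centre of the mouth of the oblong cavity, on the long axis of the base, -18 mm along its y, at the level of the recess floor; oblong, 21 mm along x, 33 mm along y, 12.5 mm deep, axes as the base, mouth bevelled by 2 mm
- blank_big_round: loose: a steel disc, 26 mm diameter, 12 mm thick, lying flat on the table, steel, at most 70 g; origin at its middle (6 mm above its underside). May be absent.
- blank_small_round: loose: a steel disc, 20 mm diameter, 12 mm thick, lying flat on the table, steel, at most 70 g; origin at its middle (6 mm above its underside). May be absent.
- blank_square: loose: a square steel block, 24 x 24 mm, 12 mm thick, lying flat on the table, steel, at most 70 g; origin at its middle (6 mm above its underside). May be absent.
- blank_oblong: loose: an oblong steel block, 18 mm along its x, 30 mm along its y, 12 mm thick, lying flat on the table, steel, at most 70 g; origin at its middle (6 mm above its underside). May be absent.
- tile: loose frosted glass tile, 66 mm along its x, 148 mm along its y, 10 mm thick, about 0.25 kg, with two etched hexagon outlines on each face (38 mm either side of the middle along y); lying flat on the table; origin at its middle (5 mm above its underside)
- prism_left: tall loose hexagonal ceramic prism, 44 mm across flats (51 mm across corners), 150 mm tall, 0.3 to 0.5 kg, standing on the +y end of the base; this is its bare unglazed foot, the lowest 40 mm, with a 3 mm bevel at the bottom; origin at the centre of its underside, z up.
- prism_left_glaze: its bright glazed turquoise upper part, from 40 to 150 mm above its underside; fixed to the foot; origin at the bottom centre of the glazed part. Must not be touched by the robot.
- prism_right: tall loose hexagonal ceramic prism, 44 mm across flats (51 mm across corners), 150 mm tall, 0.3 to 0.5 kg, standing on the -y end of the base; this is its bare unglazed foot, the lowest 40 mm, with a 3 mm bevel at the bottom; origin at the centre of its underside, z up.
- prism_right_glaze: its bright glazed turquoise upper part, from 40 to 150 mm above its underside; fixed to the foot; origin at the bottom centre of the glazed part. Must not be touched by the robot.
- try_square: bystander: steel try square, stock 24 x 110 x 14 mm, thin blade 90 mm long towards its +x at the +y end; origin under the middle of the stock
- joint_a: bystander: chromed three-way corner joint, a 22 mm cube with three stubs 22 mm long; origin under the cube
- joint_b: bystander: chromed three-way corner joint, a 22 mm cube with three stubs 22 mm long; origin under the cube
- dish: bystander: white melamine parts dish, 110 mm across, 30 mm high; origin under its middle
Not all that is in view belongs to the job. What is shaped like the prism_left but pink, purple or yellow is not meant.

How it is judged:
On the way, in this order (a step that is already met when the one before it is completed fails the run):
1. every blank present lies fully down in its own cavity (horizontal distance between blank_big_round and cavity_big_round below 0.004 m and z of blank_big_round in the frame of cavity_big_round below -0.005 m and angle between the z axis of blank_big_round and the z axis of cavity_big_round, either way round below 0.08 rad and linear speed of each of blank_big_round, blank_small_round, blank_square, blank_oblong below 0.02 m/s and horizontal distance between blank_small_round and cavity_small_round below 0.004 m and z of blank_small_round in the frame of cavity_small_round below -0.005 m and angle between the z axis of blank_small_round and the z axis of cavity_small_round, either way round below 0.08 rad and horizontal distance between blank_square and cavity_square below 0.004 m and z of blank_square in the frame of cavity_square below -0.005 m and angle between the z axis of blank_square and the z axis of cavity_square, either way round below 0.08 rad and horizontal distance between blank_oblong and cavity_oblong below 0.004 m and z of blank_oblong in the frame of cavity_oblong below -0.005 m and angle between the z axis of blank_oblong and the z axis of cavity_oblong, either way round below 0.08 rad), for 0.2 s.
2. the tile lies level in the recess (horizontal distance between tile and recess below 0.005 m and z of tile in the frame of recess below 0.0065 m and angle between the z axis of tile and the z axis of recess, either way round below 0.02 rad and linear speed of tile below 0.02 m/s), for 0.2 s.
3. each prism stands upright on the tile at a mark ((horizontal distance between prism_left and mark_left below 0.01 m or horizontal distance between prism_left and mark_right below 0.01 m) and angle between each of prism_left, prism_right's own z axis and vertical below 0.06 rad and linear speed of each of prism_left, prism_right below 0.02 m/s and (horizontal distance between prism_right and mark_left below 0.01 m or horizontal distance between prism_right and mark_right below 0.01 m)), for 0.2 s.
At the end, for the whole second after the job is handed in: Each blank present is down in its own cavity (4 mm of centre, 1.5 mm of depth); the tile is down in the recess (5 mm of centre, 1.5 mm of depth, level to 0.02 rad); each prism stands upright on the tile, axis within 10 mm of a mark; all at rest (all of step 1 and all of step 2 and all of step 3); the robot touches nothing.
It fails at once if a prism is tipped over (past about 17 degrees) (angle between any of prism_left, prism_right's own z axis and vertical above 0.3 rad).
It fails at once if a prism is lifted more than 12 mm off the base (z of any of prism_left, prism_right in the frame of mark_left above 0.012 m).
It fails at once if the robot touches the glazed part of a prism (contact force between any of the fingers, the arm and prism_left_glaze above 0.5 N or contact force between any of the fingers, the arm and prism_right_glaze above 0.5 N).
It fails at once if the try square, a corner joint or the dish is moved by more than 30 mm (distance of any of try_square, joint_a, joint_b, dish from where it was at the start of the episode above 0.03 m).
Of blank_big_round, blank_small_round, blank_square, blank_oblong only 2 to 4 are there at a start; the rules pass over those that are not, and their reading is None.
At some moment in a run one of blank_big_round, blank_small_round, blank_square, blank_oblong may be knocked a few centimetres aside while the robot is not near it.
Once in a run the grip may slacken for a moment while it holds something.
It also fails if it takes over 200 s, if anything falls off the work surface, if the arm or the gripper's body presses on something with over 40 N, if the wrist force passes 120 N, or if a joint passes its speed limit or range.

## Robot

A 6-joint arm with a two-finger parallel gripper is mounted at the origin on the work surface. World frame = base frame: x ahead of the robot, y to its left, z up, the work surface at z = 0. Lengths are in m, angles in rad, forces in N, time in s.
With the tool pointing down it reaches from about 0.35 to 0.85 m from the base axis. Payload 8.1 kg.
Tool frame: the origin (TCP) lies at the very end of the fingers, on their centre line; the grasp point (between the pads) lies robot.hold_point_z behind it (robot.hold_point_z is the distance from the TCP to the grasp point, in m); z points along the fingers, y is the direction in which the jaws open and shut (so a half turn about z gives the same grasp; the last joint's range is limited). The gripper opens to 93 mm and grips with 3 to 60 N. Pads are 15 mm wide; open, the fingers measure 128 mm over their backs; the gripper's body (75 mm by 188 mm) begins 65 mm behind the grasp point.
Start: joints at [1.036, 0.13, 1.488, -0, 1.523, -0.085], TCP at [0.261, 0.54, 0.219] pointing down, gripper open.
Joint ranges: [-2.96, 2.96], [-0.89, 2.26], [0.02, 2.5], [-1.34, 4.48], [0, 2.73], [-2.66, 2.66]. Speed limits (rad/s): [2.39, 2.39, 2.79, 3.14, 3.14, 3.14].

## Interface

Orientations are given as a rotation vector (axis times angle).
In Python, from plant import robot, cams gives the robot as it stands. The module is installed in compiled form; this text tells all that it offers.
- The arm moves only by the tool step_arm, never from a script. Its argument "deltas" is a list of rows, each an object with "offset": the shift along the tool's x, y, z in cm, a list of three; "roll": the turn about the tool's z in rad. In form: [{"offset": [x, y, z], "roll": roll}, ...]. A call has 1 to 12 rows; each row shifts and turns the commanded pose from where the row before left it, along the tool's axes as they then stand; what a row does not reach is not made up. A row lasts 1/8 s, in which the tool goes at most 62.5 mm and 10.7 degrees, less where a joint would pass 70% of its speed; a pose out of reach is approached as far as the arm can. A call with a gripper value outside its range is refused whole. "fingers" is the finger opening in cm, from 0 to 9.3, set as the call begins (left out, the last holds). The fingers move at their own pace and stop on an object; "grip_force" is the grip in N (left out, the last holds). Time passes only in rows, so rows that do not move let the fingers close. It gives the time, the measured TCP pose, the force and the opening at its end, in the units of the state.
- robot.read_state(): the state, without advancing time (a new reading comes with each control period).
- cams.read_camera(name): name is "side" or "top"; returns a dict with "pixels" (384x512x3 uint8, red, green, blue), "fx", "fy", "cx", "cy" (pixels), "k1" (the pictures are not rectified: a ray, as slopes to the right and down, at radius r is drawn at 1 + k1 r^2 times it, then the intrinsics apply), "extrinsics" (4x4, takes a point from world to camera coordinates). Camera axes: x right, y down, z forward; pixel columns grow to the right and rows downward; lengths in m; the calibration is good to about 2 mm. A picture is of the moment at which its call begins. There is no depth.
- robot.close_job(): hands the job in, once; it reports no verdict.
Trained networks look in a picture, given as the dict that the camera call returned (one of the last four; its "shot" number tells which), for a name from the list of things; names that differ only in an ending like _2 or _b are one class to them, and where a whole thing is asked for, a point or a joint stands for the part that bears it (a point fixed in the world has none). Each returns a list of dicts, best first, with "score" (0 to 1); they miss things now and then, are a little off and sometimes report something else, mostly with a low value. They report only what shows in the picture. A call takes as long as a camera call. They do not tell look-alikes from the thing itself.
- cams.boxes_of(picture, thing): "xy" ([column, row] in pixels, amid what is visible of it).
- cams.silhouettes(picture, thing): "mask" (384x512 bool, what is visible of it) and "xy" ([column, row] in pixels, amid what is visible of it).
- cams.pinpoint(picture, thing): "xy" ([column, row] in pixels: a listed point, or the origin of a listed thing).
The state is a dict: "t": time; "q": joint angles; "dq": joint speeds; "joint_torque": joint torques, N m; "tool_pos": TCP position; "orientation": TCP orientation; "force": force on the tool from outside, world axes, zero at the start; "wrist_torque": the same for the moment, N m; "opening": finger opening in m.
Only numpy, scipy, OpenCV 4.12 (cv2) and the standard library are available. Lean on these libraries where they do the work, as an engineer would, in place of code of your own. Each camera call takes 0.05 s, during which the arm holds its last target. There are 200 camera calls.

## Working session

There is one attempt and no reset: what is moved stays moved. The work goes in short steps, Python scripts to look and compute and a tool call to move; the robot and the scene stay as the last step left them, time stands still between calls to the robot, and variables do not carry over. Pictures are saved under pics/ and viewed, about 12 in all and at most 16, crops included, and the job is handed in when it is done.

Besides the shell and the picture viewer there is one more tool, called after "Call:" in YAML: its name, and indented under it one key for each argument. step_arm: Moves the arm, as the interface text tells. Its arguments: {"type":"object","properties":{"deltas":{"type":"array"},"fingers":{"type":"number"},"grip_force":{"type":"number"}},"required":["deltas"]}

```bash
mkdir -p pics; cat > h.py <<'E'
import numpy as np, cv2
from plant import robot, cams
from scipy.spatial.transform import Rotation as R
def ray(p,uv):
    x=np.array([(uv[0]-p["cx"])/p["fx"],(uv[1]-p["cy"])/p["fy"]]);u=x.copy()
    for _ in range(20): u=x/(1+p["k1"]*(u@u))
    E=np.array(p["extrinsics"]);d=E[:3,:3].T@np.array([u[0],u[1],1.]);return -E[:3,:3].T@E[:3,3],d
def at(p,uv,z):
    c,d=ray(p,uv);return c+d*(z-c[2])/d[2]
def proj(p,X):
    E=np.array(p["extrinsics"]);c=E[:3,:3]@np.array(X)+E[:3,3];u=c[:2]/c[2];u=u*(1+p["k1"]*(u@u))
    return np.array([u[0]*p["fx"]+p["cx"],u[1]*p["fy"]+p["cy"]])
def save(p,name,crop=None,s=1):
    im=p["pixels"][:,:,::-1]
    if crop: x0,y0,x1,y1=crop;im=im[y0:y1,x0:x1]
    cv2.imwrite("pics/"+name,cv2.resize(im,None,fx=s,fy=s,interpolation=cv2.INTER_CUBIC))
E
python3 - <<'E'
from h import *
np.set_printoptions(precision=4,suppress=True)
print(robot.read_state(),robot.hold_point_z)
H=dict(base=.015,recess=.0195,mark_left=.03,mark_right=.03,cavity_big_round=.0195,cavity_small_round=.0195,cavity_square=.0195,cavity_oblong=.0195,blank_big_round=.006,blank_small_round=.006,blank_square=.006,blank_oblong=.006,tile=.005,prism_left=.03,prism_right=.03,try_square=0,joint_a=0,joint_b=0,dish=0)
for n in ("top","side"):
    p=cams.read_camera(n);save(p,n+"0.png",s=1.5)
    print(n,"cam at",ray(p,(256,192))[0],p["fx"],p["k1"])
    for t,z in H.items():
        for d in cams.pinpoint(p,t)[:3]:print(t,np.round(d["xy"],1),round(d["score"],2),at(p,d["xy"],z)[:2])
E
```

```text
{'t': 0.0, 'q': array([ 1.0356,  0.1311,  1.4893,  0.    ,  1.523 , -0.0854]), 'dq': array([ 0.001 , -0.0004,  0.0023, -0.0009,  0.0017,  0.0001]), 'joint_torque': array([  0.0033, -55.9851, -49.1744,   0.0769,   0.0356,  -0.0002]), 'tool_pos': array([0.2605, 0.5398, 0.2176]), 'orientation': array([-0.7004, -3.0619,  0.0028]), 'force': array([-0.1514,  0.0168, -0.0581]), 'wrist_torque': array([ 0.0233, -0.0769, -0.0375]), 'opening': 0.09319814785672202} 0.0188
top cam at [ 0.4949 -0.0006  1.249 ] 464.923111928702 -0.09107231747853284
base [248.9 186.5] 0.65 [0.6141 0.0137]
recess [253.3 186.6] 0.77 [0.6131 0.002 ]
mark_left [236.6 187.9] 0.85 [0.6097 0.046 ]
mark_right [261.5 184. ] 0.86 [ 0.6184 -0.0198]
mark_right [306.6 195.9] 0.51 [ 0.5841 -0.1377]
cavity_big_round [266.9 184.1] 0.9 [ 0.6189 -0.0343]
cavity_small_round [245.9 185.9] 0.78 [0.6154 0.0216]
cavity_square [226.8 185.1] 0.58 [0.6188 0.0723]
cavity_square [233.1 187.8] 0.52 [0.6112 0.0557]
cavity_oblong [253.3 185. ] 0.58 [0.6174 0.0019]
blank_big_round [236.4 190.2] 0.73 [0.6058 0.0476]
blank_small_round [235.4 248.1] 
[... 1854 characters left out ...]
[268.9 205.7] 0.43 [0.6131 0.0472]
prism_left [311.5 172.8] 0.91 [0.7583 0.1123]
prism_left [265.6 165.6] 0.79 [0.6435 0.1779]
prism_left [291.8 151.6] 0.73 [0.7359 0.2157]
prism_right [281.9 257.7] 0.82 [ 0.5852 -0.1443]
prism_right [228.1 275.4] 0.21 [ 0.4522 -0.1572]
try_square [226.1 345.4] 0.67 [ 0.4101 -0.306 ]
joint_a [311.4 375.9] 0.8 [ 0.5575 -0.4173]
joint_a [322.  208.6] 0.56 [0.7481 0.0011]
joint_a [278.7 248.1] 0.51 [ 0.595 -0.093]
joint_b [311.4 375.9] 0.8 [ 0.5575 -0.4173]
joint_b [322.  208.6] 0.56 [0.7481 0.0011]
joint_b [278.7 248.1] 0.51 [ 0.595 -0.093]
dish [221.4 123.7] 0.78 [0.5749 0.4501]
dish [265.1 153.6] 0.22 [0.6682 0.2633]
dish [227.3 275.8] 0.17 [ 0.4536 -0.1371]
```

View pics/top0.png

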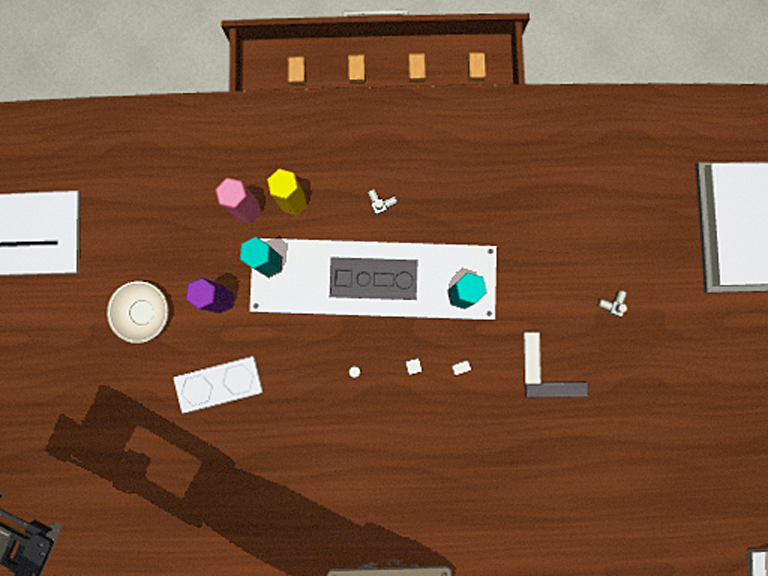

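View pics/side0.png

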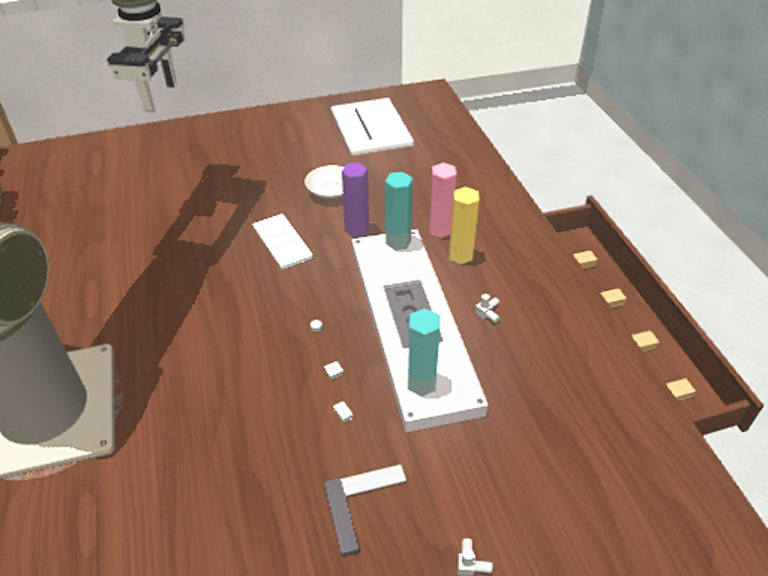

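Top view (1.5x px): turquoise prisms (261,256) and (468,290) stand on the base. The look-alikes are pink (232,195), yellow (286,190) and purple (207,293), all off the base. The blanks are a disc (354,371), square (414,366) and oblong (461,368), and the white try-square blade (532,358) could be confused with them. The tile is at (218,385). Next I measure everything and check a close crop.

```bash
cat > meas.py <<'E'
from h import *
np.set_printoptions(precision=4,suppress=True)
def comps(m,lo=20):
    n,l,s,c=cv2.connectedComponentsWithStats(m.astype(np.uint8));return [(l==i,s[i],c[i]) for i in range(1,n) if s[i,4]>lo]
def rect(p,up,z,k=8):
    # up: mask upsampled by k ; rect in world mm
    c=max(cv2.findContours(up.astype(np.uint8),0,1)[0],key=cv2.contourArea)[:,0,:]
    W=np.array([at(p,(q+0.5)/k-0.5,z)[:2] for q in cv2.convexHull(c)[:,0,:].astype(float)])*1000
    r=cv2.minAreaRect(W.astype(np.float32));A=cv2.contourArea(cv2.convexHull(W.astype(np.float32)));return np.array(r[0]),r[1],r[2],A
def seg(p,box,thr,dark=False,k=8):
    x0,y0,x1,y1=box;g=p["pixels"].min(2).astype(np.uint8)
    m=np.zeros(g.shape,np.uint8);m[y0:y1,x0:x1]=1
    G=cv2.resize(g,None,fx=k,fy=k,interpolation=cv2.INTER_LINEAR);M=cv2.resize(m,None,fx=k,fy=k,interpolation=cv2.INTER_NEAREST)
    return ((G<thr) if dark else (G>thr))&(M>0)
def hexes(p,zt=.18):
    a=p["pixels"].astype(int);m=(a[:,:,1]>180)&(a[:,:,0]<100)&(a[:,:,2]>150)
    out=[]
    for mm,s,c in comps(m,60):
        out.append((c,rect(p,cv2.resize(mm.astype(np.uint8),None,fx=8,fy=8,interpolation=cv2.INTER_LINEAR)>0,zt),at(p,c,zt)[:2]*1000))
    return out
E
python3 - <<'E'
from meas import *
p=cams.read_camera("top");g=p["pixels"]
for xy in [(190,190),(236,248),(276,244),(307,245),(140,255),(174,171),(312,193),(182,180)]:print(xy,g[xy[1],xy[0]])
for n,b,z,t in [("disc",(225,238,247,258),.012,140),("sq",(265,235,287,255),.012,140),("obl",(296,235,320,255),.012,140),("tile",(110,230,180,280),.01,140),("base",(160,155,335,218),.03,150)]:
    print(n,rect(p,seg(p,b,t),z))
print("recess",rect(p,seg(p,(215,168,283,204),150,True),.03))
for h in hexes(p):print("hex",h)
for t in ("prism_left","prism_right"):
    for d in cams.silhouettes(p,t)[:2]:print(t,d["xy"],d["score"],d["mask"].sum())
save(p,"c1.png",(110,150,340,285),3.4)
E
```

```text
(190, 190) [235 237 239]
(236, 248) [237 240 231]
(276, 244) [235 235 226]
(307, 245) [237 236 226]
(140, 255) [218 224 225]
(174, 171) [  0 208 194]
(312, 193) [  0 217 202]
(182, 180) [ 0 72 69]
disc (array([452.8855,  51.8507]), (18.536535263061523, 18.463300704956055), 88.72163391113281, 274.95839365484426)
sq (array([460.1439, -52.8485]), (24.577281951904297, 24.59353256225586), 12.963501930236816, 575.11267512216)
obl (array([ 455.6161, -137.1887]), (18.56656837463379, 30.881237030029297), 17.484573364257812, 538.0151998860529)
tile (array([435.2667, 295.7763]), (67.95230865478516, 149.51025390625), 13.217233657836914, 10054.418166193878)
base (array([615.9161,  14.444 ]), (431.5320739746094, 131.1871337890625), 86.67665100097656, 56018.41834296053)
recess (array([615.9186,  14.6015]), (153.46505737304688, 71.28205871582031), 86.6431884765625, 10856.277707694739)
hex (array([169.1456, 167.8774]), (array([646.3719, 195.6013]), (42.10871505737305, 45.577239990234375), 25.35967445373535, 1478.2566713257693), array([646.1652, 196.181 ]))
hex (array([313.786 , 191.6347]), (array([ 582.921 , -138.3552]), (42.41438674926758, 46.16427230834961), 43.40822219848633, 1522.8431971864775), array([ 582.5816, -137.8278]))
prism_left [190.3, 126.7] 0.93 564
prism_left [137.3, 198.0] 0.9 523
prism_right [309.2, 193.0] 0.71 410
```

View pics/c1.png

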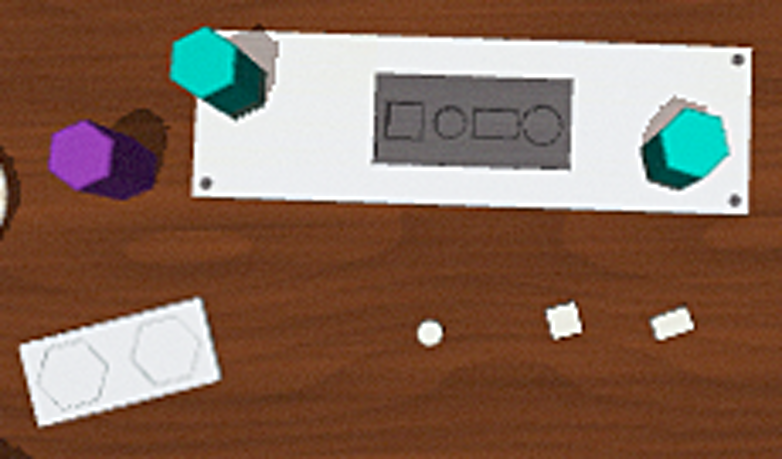

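Crop: three blanks (disc, square, oblong), with no big round one. Cavity order from the left is square, small round, oblong, big round, and both turquoise prisms stand on the base. Now I cross-check with the side camera and plan the first move.

```bash
cat > plan.py <<'E'
from meas import *
def plan(wps,start=None):
    """wps: list of (x,y,z mm, jaw deg); rolls first, then shift"""
    if start is None:
        s=robot.read_state();Rm=R.from_rotvec(s["orientation"]).as_matrix();P=s["tool_pos"]*1000
        psi=np.degrees(np.arctan2(Rm[1,1],Rm[0,1]));print("now",P,"jaw",round(psi,2),"tilt",round(np.degrees(np.arccos(-Rm[2,2])),2),"open",round(s["opening"]*1000,1),"F",s["force"],"t",s["t"])
    else: P,psi=np.array(start[:3],float),start[3]
    for w in wps:
        T=np.array(w[:3],float);dps=(w[3]-psi+90)%180-90;roll=-np.radians(dps)
        psi2=psi+dps;c,s_=np.cos(np.radians(psi2)),np.sin(np.radians(psi2));d=T-P
        o=np.array([-s_*d[0]+c*d[1],c*d[0]+s_*d[1],-d[2]])/10
        n=int(np.ceil(np.linalg.norm(o)/6.2-1e-9));m=int(np.ceil(abs(roll)/.18-1e-9))
        print("->",w,"roll",round(roll,3),"in",m,"then off cm",o.round(2),"in",n,"each",(o/max(n,1)).round(2));P,psi=T,psi2
E
python3 - <<'E'
from plan import *
p=cams.read_camera("side")
for n,X in [("disc",(.453,.052,.012)),("sq",(.46,-.053,.012)),("obl",(.4556,-.137,.012)),("tile",(.435,.296,.01)),("recess",(.616,.0145,.03))]:
    u,v=proj(p,X).astype(int);r={"tile":32,"recess":40}.get(n,13)
    if n!="recess": print(n,rect(p,seg(p,(u-r,v-r,u+r,v+r),140),X[2]))
g=p["pixels"].min(2)
# recess floor corners / base corners: proj overlay check
c=np.array([.6159,.0145]);y=np.array([.0585,.9983]);x=np.array([.9983,-.0585])
im=np.ascontiguousarray(p["pixels"][:,:,::-1]);im=cv2.resize(im,None,fx=4,fy=4,interpolation=cv2.INTER_CUBIC)
for a,b in((65,215),(35.5,76.5)):
    q=np.array([proj(p,[*(c+x*i*a/1000+y*j*b/1000),.03]) for i,j in((1,1),(1,-1),(-1,-1),(-1,1))])
    cv2.polylines(im,[((q+.5)*4).astype(int)],True,(0,0,255),1)
cv2.imwrite("pics/ov.png",im[560:1160,900:1340])
plan([(453,52,150,-3.35),(453,52,80,-3.35),(453,52,5,-3.35)])
E
```

```text
disc (array([453.8972,  49.9318]), (21.971033096313477, 20.886064529418945), 73.63621520996094, 375.32429567782674)
sq (array([460.5245, -54.9201]), (26.655574798583984, 27.719205856323242), 13.775444030761719, 685.7476929335389)
obl (array([ 456.1678, -141.5661]), (22.02488136291504, 38.53631591796875), 17.692228317260742, 723.1376744671725)
tile (array([436.6115, 290.5287]), (70.88016510009766, 160.7338409423828), 13.640274047851562, 11170.233436002862)
now [260.8466 540.3338 218.6673] jaw 64.23 tilt 0.0 open 93.0 F [-0.2847 -0.1127 -0.3219] t 2.2
-> (453, 52, 150, -3.35) roll 1.179 in 7 then off cm [-47.63  22.04   6.87] in 9 each [-5.29  2.45  0.76]
-> (453, 52, 80, -3.35) roll -0.0 in 0 then off cm [0. 0. 7.] in 2 each [0.  0.  3.5]
-> (453, 52, 5, -3.35) roll -0.0 in 0 then off cm [0.  0.  7.5] in 2 each [0.   0.   3.75]
```

View pics/ov.png

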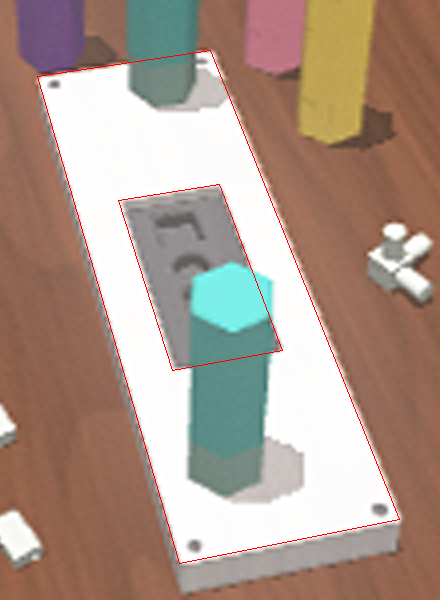

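The side overlay matches the top-camera pose to within 1–2 mm. Now I move to the disc.

Call:
step_arm:
  deltas:
    - {"offset":[0,0,0],"roll":0.168}
    - {"offset":[0,0,0],"roll":0.168}
    - {"offset":[0,0,0],"roll":0.168}
    - {"offset":[0,0,0],"roll":0.168}
    - {"offset":[0,0,0],"roll":0.168}
    - {"offset":[0,0,0],"roll":0.168}
    - {"offset":[0,0,0],"roll":0.171}
    - {"offset":[-5.29,2.45,0.76],"roll":0}
    - {"offset":[-5.29,2.45,0.76],"roll":0}
    - {"offset":[-5.29,2.45,0.76],"roll":0}
    - {"offset":[-5.29,2.45,0.76],"roll":0}
    - {"offset":[-5.29,2.45,0.76],"roll":0}
  fingers: 5
  grip_force: 25

```text
t: 3.7
tool_pos: [0.3683, 0.2675, 0.1806]
orientation: [2.284, 2.156, 0.001]
force: [1.3, -0.4, -0.5]
opening: 0.0503
```

Call:
step_arm:
  deltas:
    - {"offset":[-5.29,2.45,0.76],"roll":0}
    - {"offset":[-5.29,2.45,0.76],"roll":0}
    - {"offset":[-5.29,2.45,0.76],"roll":0}
    - {"offset":[-5.29,2.45,0.76],"roll":0}
    - {"offset":[0,0,3],"roll":0}
    - {"offset":[0,0,3],"roll":0}
    - {"offset":[0,0,0],"roll":0}
    - {"offset":[0,0,0],"roll":0}

```text
t: 4.7
tool_pos: [0.454, 0.0524, 0.0914]
orientation: [2.284, 2.156, 0.001]
force: [-0.3, -0.1, -0.7]
opening: 0.0498
```

```bash
python3 - <<'E'
from plan import *
plan([(453,52,5,-3.35),(453,52,100,-3.35),(617,32.5,100,-3.35),(617,32.5,40,-3.35),(617,32.5,21,-3.35)])
p=cams.read_camera("top");print("disc",rect(p,seg(p,(225,238,247,258),140),.012))
p=cams.read_camera("side");save(p,"s1.png",(120,100,280,240),4)
E
```

```text
now [453.9549  52.3862  91.3879] jaw -3.31 tilt 0.06 open 49.8 F [-0.2581 -0.1331 -0.6992] t 4.7
-> (453, 52, 5, -3.35) roll 0.001 in 1 then off cm [-0.04 -0.09  8.64] in 2 each [-0.02 -0.05  4.32]
-> (453, 52, 100, -3.35) roll -0.0 in 0 then off cm [ 0.   0.  -9.5] in 2 each [ 0.    0.   -4.75]
-> (617, 32.5, 100, -3.35) roll -0.0 in 0 then off cm [-0.99 16.49 -0.  ] in 3 each [-0.33  5.5  -0.  ]
-> (617, 32.5, 40, -3.35) roll -0.0 in 0 then off cm [0. 0. 6.] in 1 each [0. 0. 6.]
-> (617, 32.5, 21, -3.35) roll -0.0 in 0 then off cm [0.  0.  1.9] in 1 each [0.  0.  1.9]
disc (array([445.6715,  53.1905]), (57.95132064819336, 37.5681037902832), 88.65155792236328, 2115.9213035721914)
```

View pics/s1.png

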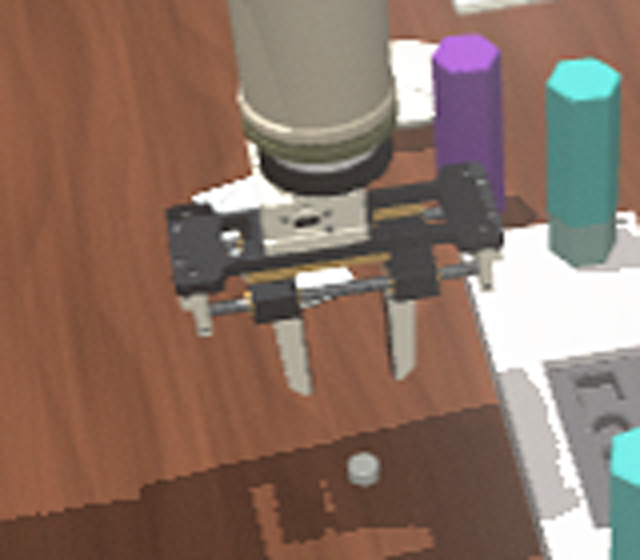

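The fingers straddle the disc (363,468 in the crop). I go down, grasp and lift.

Call:
step_arm:
  deltas:
    - {"offset":[-0.04,-0.09,4.3],"roll":0}
    - {"offset":[0,0,3.3],"roll":0}
    - {"offset":[0,0,1.05],"roll":0}
    - {"offset":[0,0,0],"roll":0}
  fingers: 4.4

```text
t: 5.3
tool_pos: [0.4528, 0.052, 0.0043]
orientation: [2.285, 2.156, 0.0]
force: [0.2, 0.2, 0.3]
opening: 0.0436
```

Call:
step_arm:
  deltas:
    - {"offset":[0,0,0],"roll":0}
    - {"offset":[0,0,0],"roll":0}
    - {"offset":[0,0,0],"roll":0}
    - {"offset":[0,0,0],"roll":0}
    - {"offset":[0,0,0],"roll":0}
    - {"offset":[0,0,-2],"roll":0}
    - {"offset":[0,0,-3.5],"roll":0}
    - {"offset":[0,0,-4],"roll":0}
    - {"offset":[0,0,0],"roll":0}
  fingers: 1.5

```text
t: 6.42
tool_pos: [0.4551, 0.0519, 0.1023]
orientation: [2.282, 2.153, 0.007]
force: [0.7, -0.9, -0.6]
opening: 0.018
```

```bash
python3 - <<'E'
from plan import *
plan([(617,32.5,100,-3.35),(617,32.5,40,-3.35),(617,32.5,21,-3.35)])
p=cams.read_camera("side");save(p,"s2.png",(160,140,320,260),4)
print("tip mid",at(p,(208,196.1),.0914), proj(p,[.454,.0524,.0914]))
E
```

```text
now [455.116   51.9108 102.2626] jaw -3.32 tilt 0.37 open 18.0 F [ 0.6915 -0.9009 -0.5817] t 6.425
-> (617, 32.5, 100, -3.35) roll 0.0 in 1 then off cm [-0.99 16.27  0.23] in 3 each [-0.33  5.42  0.08]
-> (617, 32.5, 40, -3.35) roll -0.0 in 0 then off cm [0. 0. 6.] in 1 each [0. 0. 6.]
-> (617, 32.5, 21, -3.35) roll -0.0 in 0 then off cm [0.  0.  1.9] in 1 each [0.  0.  1.9]
tip mid [0.4528 0.0433 0.0914] [207.7329 193.5171]
```

View pics/s2.png

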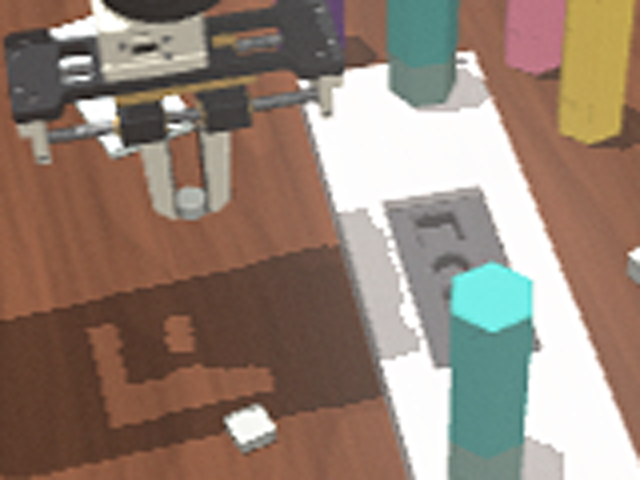

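```bash
python3 - <<'E'
from plan import *
p=cams.read_camera("side")
for z in (.104,.110,.114): print(proj(p,[.4551,.0519,z]))
for uv in [(207.5,189),(207.5,190.3)]: print(at(p,uv,.110))
x=p["pixels"][182:198,200:216].astype(int)
print(x.max(2)-x.min(2)); print(x.mean(2).astype(int))
E
```

```text
[207.7991 189.9603]
[207.6026 188.2236]
[207.4708 187.0584]
[0.4543 0.0493 0.11  ]
[0.4534 0.0448 0.11  ]
[[23 19 20 62 71 69 68 69 72 54 16 19 22 23 23 20]
 [23 21 22 59 70 69 68 66 69 51 16 17 22 22 22 21]
 [22 22 24 58 69 69 68 70 70 51 17 19 23 21 21 20]
 [23 22 15 54 69 67 67 69 72 61 27 16 23 22 22 21]
 [23 22 21 52 68 71 72 72 77 64 29 16 22 22 22 20]
 [22 23 15 48 69 47 38 26 41 73 46 17 24 21 21 21]
 [21 22 16 43 20  7  7  7  5  8  5 14 21 20 22 23]
 [22 22 17  5  7  6  7  8  8  7  4 13 22 22 21 21]
 [23 22 20 10  6  8  6  7  8 10  7 10 19 22 21 19]
 [22 23 23 16  7  8  8  8  9  8  6  9 20 22 19 34]
 [23 22 22 14  6  8  8  7  8  5  4  9 18 19 36 61]
 [19 21 23 16  5  6  5  6  7  5  6 14 19 33 61 71]
 [41 23 19 13  4  7  5  6  6  6 22 61 73 74 71 70]
 [71 63 51 56 59 32 18 19 29 54 71 74 71 71 71 68]
 [72 68 69 72 73 72 72 71 68 64 68 72 72 71 71 68]
 [73 73 68 69 69 72 69 69 67 65 68 68 72 70 71 71]]
[[168 150 100  90 105 105 103 103 105  84  92 151 170 168 169 171]
 [169 171 122  87 104 103 103 103 108  84  93 153 169 169 167 171]
 [167 170 124  87 103 104 101 105 107  86  
[... 195 characters left out ...]
 110  67 140 171 169 168 171]
 [165 171 131 107 154 174 175 177 177 184 121 113 160 168 168 170]
 [167 168 131 123 163 172 173 176 176 178 135 123 160 169 169 169]
 [166 170 149 114 149 173 170 174 172 177 134  97 148 168 167 170]
 [166 168 168 131 148 171 172 171 172 179 144 104 149 170 170 153]
 [166 166 169 120 125 163 184 196 178 149 129 109 150 172 151 117]
 [170 165 170 126 114 133 135 140 143 139 134 102 150 153 116 100]
 [137 165 176 118 110 137 140 144 144 141 124 108 105 105 104 105]
 [ 97 108 129 128 112 127 130 132 123 101 101 104 105 106 108 106]
 [102  96  95 100 101 102 100  97  97  96  99 103 105 107 106 105]
 [105  98 101  98  99 102 101  99 100  98  96 103 103 108 106 108]]
```

Call:
step_arm:
  deltas:
    - {"offset":[-0.3,5.42,0.1],"roll":0}
    - {"offset":[-0.3,5.42,0.1],"roll":0}
    - {"offset":[-0.04,5.42,0],"roll":0}
    - {"offset":[0,0,4],"roll":0}
    - {"offset":[0,0,2],"roll":0}
    - {"offset":[0,0,0],"roll":0}
    - {"offset":[0,0,0],"roll":0}

```text
t: 7.4
tool_pos: [0.6143, 0.0362, 0.0375]
orientation: [2.284, 2.156, 0.001]
force: [0.9, 0.7, 0.0]
opening: 0.0176
```

```bash
python3 - <<'E'
from plan import *
plan([(617,32.5,21,-3.35)])
p=cams.read_camera("side");s=robot.read_state();t=s["tool_pos"]
im=cv2.resize(p["pixels"][:,:,::-1],None,fx=8,fy=8,interpolation=cv2.INTER_CUBIC)
def poly(P,col):
    cv2.polylines(im,[np.array([(proj(p,q)+.5)*8 for q in P]).astype(int)],True,col,1)
c=np.array([.6159,.0145]);y=np.array([.0585,.9983]);x=np.array([.9983,-.0585])
th=np.linspace(0,2*np.pi,40)
poly([[t[0]+.01*np.cos(a),t[1]+.01*np.sin(a),t[2]+.0077] for a in th],(0,0,255))
k=c+.018*y;poly([[k[0]+.0115*np.cos(a),k[1]+.0115*np.sin(a),.0195] for a in th],(255,0,0))
for sx in(-.009,-.0265,.009,.0265):
    q=t[:2]+sx*x;poly([[*(q+.0075*y),t[2]],[*(q-.0075*y),t[2]]],(0,255,0))
poly([[*(c+x*i*.0355+y*j*.0765),.03] for i,j in((1,1),(1,-1),(-1,-1),(-1,1))],(255,0,255))
cv2.imwrite("pics/s3.png",im[1320:1860,1960:2460])
E
```

```text
now [614.3418  36.1762  37.5167] jaw -3.31 tilt 0.03 open 17.6 F [0.8755 0.6803 0.0305] t 7.4
-> (617, 32.5, 21, -3.35) roll 0.001 in 1 then off cm [-0.35  0.29  1.65] in 1 each [-0.35  0.29  1.65]
```

View pics/s3.png

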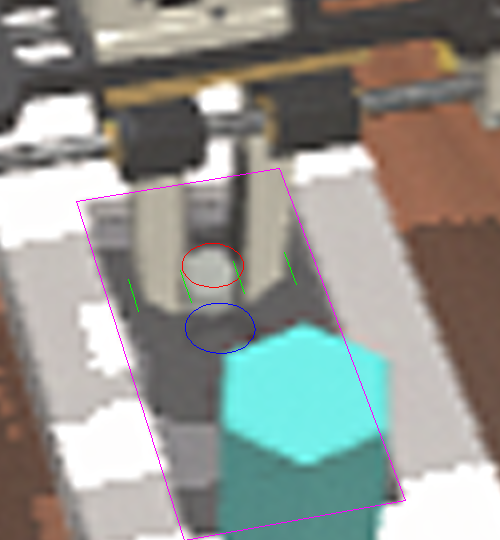

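Disc, fingers and cavity overlays agree to about 2 mm. I lower and release.

Call:
step_arm:
  deltas:
    - {"offset":[-0.3,0.29,0],"roll":0}
    - {"offset":[0,0,0.7],"roll":0}
    - {"offset":[0,0,0.5],"roll":0}
    - {"offset":[0,0,0.45],"roll":0}
    - {"offset":[0,0,0],"roll":0}
    - {"offset":[0,0,0],"roll":0}

```text
t: 8.2
tool_pos: [0.6171, 0.0329, 0.02]
orientation: [2.285, 2.156, -0.0]
force: [1.4, 0.6, -1.8]
opening: 0.0174
```

Call:
step_arm:
  deltas:
    - {"offset":[0,0,0],"roll":0}
    - {"offset":[0,0,0],"roll":0}
    - {"offset":[0,0,0],"roll":0}
    - {"offset":[0,0,-2],"roll":0}
    - {"offset":[0,0,-4],"roll":0}
    - {"offset":[0,0,-4],"roll":0}
    - {"offset":[1,-6,0],"roll":0}
    - {"offset":[0,-6,0],"roll":0}
    - {"offset":[-1,-5,0],"roll":0}
    - {"offset":[0,0,0],"roll":0}
  fingers: 2.9

```text
t: 9.45
tool_pos: [0.4441, 0.0428, 0.1204]
orientation: [-2.284, -2.156, 0.001]
force: [1.0, 0.7, 0.2]
opening: 0.0288
```

```bash
python3 - <<'E'
from plan import *
p=cams.read_camera("top");save(p,"t2.png",(215,165,285,205),8)
p2=cams.read_camera("side")
for q in(p,p2):
  for t in("cavity_small_round","blank_small_round"):
    for d in cams.pinpoint(q,t)[:2]:print(t,d["xy"],d["score"],at(q,d["xy"],.0195)[:2])
print("sq",rect(p,seg(p,(265,235,287,255),140),.012))
print("obl",rect(p,seg(p,(296,235,320,255),140),.012))
plan([(460,-53,80,13),(460,-53,5,13)])
E
```

```text
cavity_small_round [243.5, 186.9] 0.63 [0.6129 0.028 ]
blank_small_round [145.8, 254.9] 0.47 [0.439  0.2902]
blank_small_round [244.6, 187.0] 0.4 [0.6126 0.0251]
cavity_small_round [270.0, 209.5] 0.83 [0.6075 0.0203]
blank_small_round [269.8, 205.3] 0.61 [0.6115 0.0349]
blank_small_round [281.0, 258.3] 0.15 [ 0.5854 -0.138 ]
sq (array([460.3141, -53.4357]), (24.489110946655273, 23.136152267456055), 12.507306098937988, 482.93795647245133)
obl (array([ 455.5847, -137.2602]), (18.26072883605957, 30.581525802612305), 17.434249877929688, 527.7090195198543)
now [448.8755  42.7676 121.1127] jaw -3.33 tilt 0.07 open 28.7 F [0.8684 0.7278 0.2634] t 9.75
-> (460, -53, 80, 13) roll -0.285 in 2 then off cm [-9.58 -1.07  4.11] in 2 each [-4.79 -0.54  2.06]
-> (460, -53, 5, 13) roll -0.0 in 0 then off cm [0.  0.  7.5] in 2 each [0.   0.   3.75]
```

View pics/t2.png

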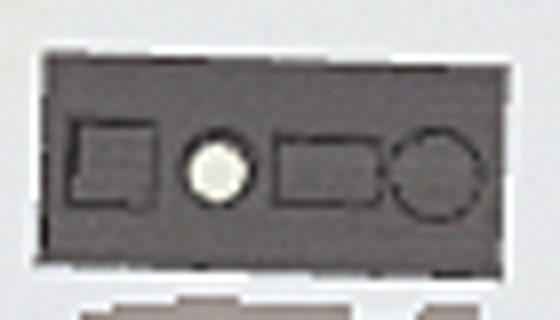

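The disc is seated and centred at (217,171). Next is the square.

Call:
step_arm:
  deltas:
    - {"offset":[0,0,0],"roll":-0.14}
    - {"offset":[0,0,0],"roll":-0.14}
    - {"offset":[-4.79,-0.54,2.06],"roll":0}
    - {"offset":[-4.79,-0.54,2.06],"roll":0}
    - {"offset":[0,0,4],"roll":0}
    - {"offset":[0,0,2.3],"roll":0}
    - {"offset":[0,0,1.2],"roll":0}
    - {"offset":[0,0,0],"roll":0}
  fingers: 4.4

```text
t: 10.75
tool_pos: [0.4578, -0.0529, 0.0035]
orientation: [-1.961, -2.453, 0.001]
force: [0.7, 0.0, -0.5]
opening: 0.0439
```

Call:
step_arm:
  deltas:
    - {"offset":[0,0,0],"roll":0}
    - {"offset":[0,0,0],"roll":0}
    - {"offset":[0,0,0],"roll":0}
    - {"offset":[0,0,0],"roll":0}
    - {"offset":[0,0,-2],"roll":0}
    - {"offset":[0,0,-3.5],"roll":0}
    - {"offset":[0,0,-2.5],"roll":0}
    - {"offset":[0,0,0],"roll":0}
    - {"offset":[0,0,0],"roll":0}
  fingers: 1.8

```text
t: 11.88
tool_pos: [0.4572, -0.0529, 0.0828]
orientation: [-1.961, -2.453, 0.001]
force: [-0.5, -0.2, 0.4]
opening: 0.0237
```

```bash
python3 - <<'E'
from plan import *
plan([(619.2,68.7,85,-3.35),(619.2,68.7,20,-3.35)])
E
```

```text
now [457.235  -52.8706  82.8309] jaw 12.72 tilt 0.08 open 23.7 F [-0.479  -0.2186  0.3786] t 11.875
-> (619.2, 68.7, 85, -3.35) roll 0.28 in 2 then off cm [13.08 15.46 -0.22] in 4 each [ 3.27  3.86 -0.05]
-> (619.2, 68.7, 20, -3.35) roll -0.0 in 0 then off cm [0.  0.  6.5] in 2 each [0.   0.   3.25]
```

Call:
step_arm:
  deltas:
    - {"offset":[0,0,0],"roll":0.14}
    - {"offset":[0,0,0],"roll":0.14}
    - {"offset":[3.27,3.86,-0.05],"roll":0}
    - {"offset":[3.27,3.86,-0.05],"roll":0}
    - {"offset":[3.27,3.86,-0.05],"roll":0}
    - {"offset":[3.27,3.86,-0.05],"roll":0}
    - {"offset":[0,0,4],"roll":0}
    - {"offset":[0,0,1.1],"roll":0}
    - {"offset":[0,0,0.8],"roll":0}
    - {"offset":[0,0,0.6],"roll":0}
    - {"offset":[0,0,0],"roll":0}

```text
t: 13.25
tool_pos: [0.6202, 0.0681, 0.0223]
orientation: [2.285, 2.154, 0.002]
force: [0.3, 0.5, -0.1]
opening: 0.0236
```

```bash
python3 - <<'E'
from plan import *
plan([(619.2,68.7,20,-3.35),(619,68.7,110,-3.35),(455.6,-90,90,17.4)])
E
```

```text
now [620.2287  68.1299  22.2566] jaw -3.36 tilt 0.1 open 23.6 F [ 0.255   0.5238 -0.0645] t 13.25
-> (619.2, 68.7, 20, -3.35) roll -0.0 in 1 then off cm [ 0.05 -0.11  0.23] in 1 each [ 0.05 -0.11  0.23]
-> (619, 68.7, 110, -3.35) roll -0.0 in 0 then off cm [-0.   -0.02 -9.  ] in 2 each [-0.   -0.01 -4.5 ]
-> (455.6, -90, 90, 17.4) roll -0.362 in 3 then off cm [-10.26 -20.34   2.  ] in 4 each [-2.56 -5.08  0.5 ]
```

Call:
step_arm:
  deltas:
    - {"offset":[0.05,-0.1,0.23],"roll":0}
    - {"offset":[0,0,0],"roll":0}

```text
t: 13.5
tool_pos: [0.62, 0.0688, 0.0199]
orientation: [2.284, 2.154, 0.003]
force: [2.9, -2.2, 2.4]
opening: 0.0237
```

Call:
step_arm:
  deltas:
    - {"offset":[0,0,0],"roll":0}
    - {"offset":[0,0,0],"roll":0}
    - {"offset":[0,0,0],"roll":0}
    - {"offset":[0,0,-2],"roll":0}
    - {"offset":[0,0,-4],"roll":0}
    - {"offset":[0,0,-4.5],"roll":0}
    - {"offset":[0,-6,0],"roll":0}
    - {"offset":[0,-6,0],"roll":0}
    - {"offset":[0,-5,0],"roll":0}
    - {"offset":[0,0,0],"roll":0}
  fingers: 3.0

```text
t: 14.75
tool_pos: [0.4444, 0.0794, 0.1227]
orientation: [-2.282, -2.155, 0.004]
force: [1.0, 0.9, 1.2]
opening: 0.0304
```

```bash
python3 - <<'E'
from plan import *
p=cams.read_camera("top");save(p,"t3.png",(215,165,320,255),5)
print("sq in recess",rect(p,seg(p,(222,173,237,196),160),.02))
print("disc",rect(p,seg(p,(237,178,250,196),160),.02))
print("obl",rect(p,seg(p,(296,235,320,255),140),.012))
for h in hexes(p):print("hex",h)
plan([(455.6,-137.2,100,-72.6),(455.6,-137.2,4,-72.6)])
E
```

```text
sq in recess (array([618.6114,  68.6973]), (23.269990921020508, 22.758817672729492), 87.55548858642578, 495.864530582563)
disc (array([615.187 ,  32.8736]), (17.904682159423828, 17.45922088623047), 58.251136779785156, 253.00245109491516)
obl (array([ 455.6318, -137.2426]), (18.352195739746094, 30.593013763427734), 17.399782180786133, 529.2937217066064)
hex (array([169.1313, 167.8533]), (array([646.3719, 195.6013]), (42.10871505737305, 45.577239990234375), 25.35967445373535, 1470.0465748892166), array([646.2226, 196.2141]))
hex (array([313.8391, 191.5862]), (array([ 582.8561, -138.0086]), (45.84659957885742, 42.30043411254883), 72.60731506347656, 1485.2328048376366), array([ 582.691 , -137.9548]))
now [447.2168  79.2653 123.8923] jaw -3.29 tilt 0.04 open 30.1 F [ 0.2246 -0.6636  0.8492] t 14.8
-> (455.6, -137.2, 100, -72.6) roll 1.21 in 7 then off cm [-5.67 20.91  2.39] in 4 each [-1.42  5.23  0.6 ]
-> (455.6, -137.2, 4, -72.6) roll -0.0 in 0 then off cm [0.  0.  9.6] in 2 each [0.  0.  4.8]
```

View pics/t3.png

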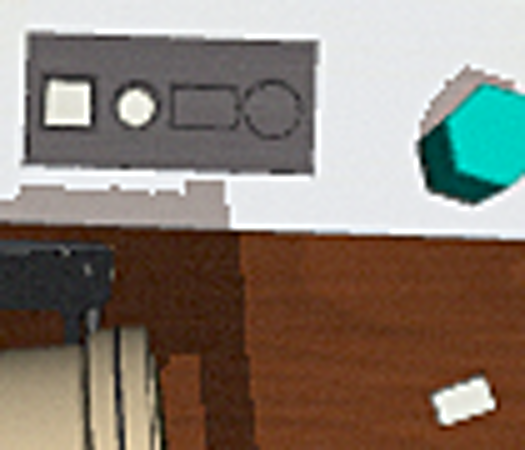

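The square and disc are both seated. Next is the oblong, gripped lengthwise so the gripper body stays clear of the right prism.

Call:
step_arm:
  deltas:
    - {"offset":[0,0,0],"roll":0.173}
    - {"offset":[0,0,0],"roll":0.173}
    - {"offset":[0,0,0],"roll":0.173}
    - {"offset":[0,0,0],"roll":0.173}
    - {"offset":[0,0,0],"roll":0.173}
    - {"offset":[0,0,0],"roll":0.173}
    - {"offset":[0,0,0],"roll":0.172}
    - {"offset":[-1.42,5.23,0.6],"roll":0}
    - {"offset":[-1.42,5.23,0.6],"roll":0}
    - {"offset":[-1.42,5.23,0.6],"roll":0}
    - {"offset":[-1.42,5.23,0.6],"roll":0}
    - {"offset":[0,0,0],"roll":0}
  fingers: 5

```text
t: 16.3
tool_pos: [0.4578, -0.1414, 0.1001]
orientation: [3.106, 0.466, -0.0]
force: [-0.1, -0.2, -0.2]
opening: 0.0502
```

```bash
python3 - <<'E'
from plan import *
plan([(455.6,-137.2,4,-72.6)])
E
```

```text
now [ 457.7985 -141.3655  100.0695] jaw -72.93 tilt 0.04 open 50.2 F [-0.0917 -0.2443 -0.2077] t 16.3
-> (455.6, -137.2, 4, -72.6) roll -0.006 in 1 then off cm [-0.09 -0.46  9.61] in 2 each [-0.04 -0.23  4.8 ]
```

Call:
step_arm:
  deltas:
    - {"offset":[0,0,4.5],"roll":0}
    - {"offset":[0,0,2],"roll":0}
    - {"offset":[0,0,0],"roll":0}
    - {"offset":[0,0,0],"roll":0}

```text
t: 16.8
tool_pos: [0.4584, -0.1375, 0.036]
orientation: [3.105, 0.475, 0.002]
force: [-0.3, -0.2, 0.1]
opening: 0.0499
```

```bash
python3 - <<'E'
from plan import *
plan([(455.6,-137.2,4,-72.6)])
E
```

```text
now [ 458.3673 -137.5049   35.9903] jaw -72.62 tilt 0.08 open 49.9 F [-0.2737 -0.2415  0.1327] t 16.8
-> (455.6, -137.2, 4, -72.6) roll -0.0 in 1 then off cm [-0.25 -0.11  3.2 ] in 1 each [-0.25 -0.11  3.2 ]
```

Call:
step_arm:
  deltas:
    - {"offset":[-0.25,-0.11,2],"roll":0}
    - {"offset":[0,0,1.15],"roll":0}
    - {"offset":[0,0,0],"roll":0}
    - {"offset":[0,0,0],"roll":0}

```text
t: 17.3
tool_pos: [0.4551, -0.1375, 0.0041]
orientation: [3.105, 0.474, 0.001]
force: [-0.5, -0.4, 0.4]
opening: 0.0496
```

Call:
step_arm:
  deltas:
    - {"offset":[0,0,0],"roll":0}
    - {"offset":[0,0,0],"roll":0}
    - {"offset":[0,0,0],"roll":0}
    - {"offset":[0,0,0],"roll":0}
    - {"offset":[0,0,-2],"roll":0}
    - {"offset":[0,0,-4],"roll":0}
    - {"offset":[0,0,-4.5],"roll":0}
    - {"offset":[0,0,0],"roll":0.18}
    - {"offset":[0,0,0],"roll":0.18}
    - {"offset":[0,0,0],"roll":0}
    - {"offset":[0,0,0],"roll":0}
  fingers: 2.4

```text
t: 18.68
tool_pos: [0.4542, -0.1372, 0.1079]
orientation: [-3.14, 0.083, 0.001]
force: [-0.6, -0.2, -0.2]
opening: 0.0293
```

```bash
python3 - <<'E'
from plan import *
plan([(614.9,-3.2,108,-93.35),(614.9,-3.2,20,-93.35)])
E
```

```text
now [ 454.238  -137.2196  107.9152] jaw -93.04 tilt 0.04 open 29.3 F [-0.5966 -0.1934 -0.1791] t 18.675
-> (614.9, -3.2, 108, -93.35) roll 0.005 in 1 then off cm [ 15.26 -14.32  -0.01] in 4 each [ 3.81 -3.58 -0.  ]
-> (614.9, -3.2, 20, -93.35) roll -0.0 in 0 then off cm [ 0.  -0.   8.8] in 2 each [ 0.  -0.   4.4]
```

Call:
step_arm:
  deltas:
    - {"offset":[0,0,-1.5],"roll":0.005}
    - {"offset":[3.81,-3.58,0],"roll":0}
    - {"offset":[3.81,-3.58,0],"roll":0}
    - {"offset":[3.81,-3.58,0],"roll":0}
    - {"offset":[3.83,-3.58,0],"roll":0}
    - {"offset":[0,0,0],"roll":0}
    - {"offset":[0,0,4],"roll":0}
    - {"offset":[0,0,3.6],"roll":0}
    - {"offset":[0,0,0],"roll":0}
    - {"offset":[0,0,0],"roll":0}
    - {"offset":[0,0,0],"roll":0}

```text
t: 20.05
tool_pos: [0.6174, -0.0043, 0.05]
orientation: [3.14, -0.098, 0.006]
force: [0.8, 0.7, -0.4]
opening: 0.0297
```

```bash
python3 - <<'E'
from plan import *
plan([(614.9,-3.2,20,-93.35)])
E
```

```text
now [617.3786  -4.2687  49.9598] jaw -93.57 tilt 0.22 open 29.7 F [ 0.7893  0.7494 -0.4491] t 20.05
-> (614.9, -3.2, 20, -93.35) roll -0.004 in 1 then off cm [-0.25 -0.09  3.  ] in 1 each [-0.25 -0.09  3.  ]
```

Call:
step_arm:
  deltas:
    - {"offset":[-0.15,-0.07,1.6],"roll":0}
    - {"offset":[0,0,0],"roll":0}
    - {"offset":[0,0,0],"roll":0}

```text
t: 20.42
tool_pos: [0.6139, -0.003, 0.0308]
orientation: [-3.14, 0.098, 0.001]
force: [0.7, 0.2, 0.1]
opening: 0.0299
```

```bash
python3 - <<'E'
from plan import *
plan([(614.9,-3.2,20,-93.35)]);cams.read_camera("side");plan([(614.9,-3.2,20,-93.35)])
E
```

```text
now [613.853   -3.019   30.8462] jaw -93.56 tilt 0.05 open 29.9 F [0.7053 0.1535 0.0828] t 20.425
-> (614.9, -3.2, 20, -93.35) roll -0.004 in 1 then off cm [0.11 0.01 1.08] in 1 each [0.11 0.01 1.08]
now [614.1648  -3.0525  31.1691] jaw -93.56 tilt 0.01 open 29.8 F [-0.2374  0.7589 -0.8972] t 20.475
-> (614.9, -3.2, 20, -93.35) roll -0.004 in 1 then off cm [0.07 0.01 1.12] in 1 each [0.07 0.01 1.12]
```

Call:
step_arm:
  deltas:
    - {"offset":[0.05,0,0.6],"roll":0}
    - {"offset":[0,0,0.5],"roll":0}
    - {"offset":[0,0,0],"roll":0}

```text
t: 20.85
tool_pos: [0.6147, -0.0031, 0.0199]
orientation: [3.14, -0.098, -0.0]
force: [0.6, -1.0, -0.4]
opening: 0.0292
```

Call:
step_arm:
  deltas:
    - {"offset":[0,0,0],"roll":0}
    - {"offset":[0,0,0],"roll":0}
    - {"offset":[0,0,0],"roll":0}
    - {"offset":[0,0,-2],"roll":0}
    - {"offset":[0,0,-4],"roll":0}
    - {"offset":[0,0,-5.5],"roll":0}
    - {"offset":[-5,0,0],"roll":0}
    - {"offset":[-6,0,0],"roll":0}
    - {"offset":[-6,0,0],"roll":0}
    - {"offset":[0,0,0],"roll":0}
    - {"offset":[0,0,0],"roll":-0.18}
    - {"offset":[0,0,0],"roll":-0.18}
  fingers: 3.8

```text
t: 22.35
tool_pos: [0.4466, 0.0073, 0.1374]
orientation: [3.105, 0.475, 0.005]
force: [0.3, -0.8, -0.6]
opening: 0.0379
```

```bash
python3 - <<'E'
from plan import *
p=cams.read_camera("top");save(p,"t4.png",(215,165,285,205),8)
for n,b in [("sq",(222,173,237,196)),("disc",(237,178,250,196)),("obl",(247,178,265,196))]:print(n,rect(p,seg(p,b,160),.02))
print("tile",rect(p,seg(p,(110,230,180,280),140),.01))
plan([(435.3,295.8,100,13.2),(435.3,295.8,5,13.2)])
E
```

```text
sq (array([618.618 ,  68.8522]), (22.953617095947266, 22.753814697265625), 87.53616333007812, 489.931689793244)
disc (array([615.295 ,  32.9073]), (17.57036590576172, 17.56511878967285), 61.94450759887695, 251.67488625267288)
obl (array([615.2031,  -3.7133]), (29.722759246826172, 17.6776065826416), 86.47529602050781, 484.4795615945359)
tile (array([435.1328, 295.7288]), (67.82050323486328, 149.17745971679688), 13.304465293884277, 10008.841479747323)
now [446.6428   7.2919 137.2306] jaw -72.07 tilt 0.18 open 37.9 F [-0.5599  0.4202 -0.312 ] t 22.4
-> (435.3, 295.8, 100, 13.2) roll -1.488 in 9 then off cm [28.35  5.48  3.72] in 5 each [5.67 1.1  0.74]
-> (435.3, 295.8, 5, 13.2) roll -0.0 in 0 then off cm [0.  0.  9.5] in 2 each [0.   0.   4.75]
```

View pics/t4.png

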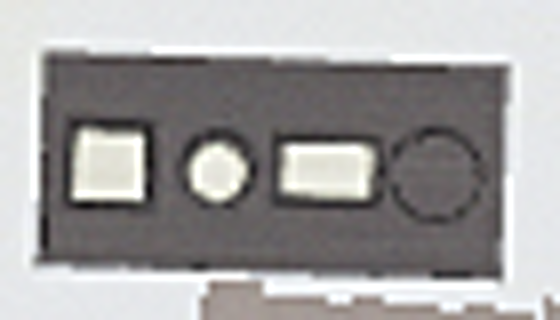

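All three blanks are seated. Next is the tile.

Call:
step_arm:
  deltas:
    - {"offset":[0,0,0],"roll":-0.166}
    - {"offset":[0,0,0],"roll":-0.166}
    - {"offset":[0,0,0],"roll":-0.166}
    - {"offset":[0,0,0],"roll":-0.166}
    - {"offset":[0,0,0],"roll":-0.166}
    - {"offset":[0,0,0],"roll":-0.166}
    - {"offset":[0,0,0],"roll":-0.166}
    - {"offset":[0,0,0],"roll":-0.166}
    - {"offset":[0,0,0],"roll":-0.16}
    - {"offset":[5.67,1.1,0.5],"roll":0}
    - {"offset":[5.67,1.1,0.5],"roll":0}
    - {"offset":[5.67,1.1,0.5],"roll":0}
  fingers: 8.6

```text
t: 23.9
tool_pos: [0.4424, 0.1826, 0.1218]
orientation: [1.974, 2.442, 0.004]
force: [0.1, -0.2, 0.3]
opening: 0.086
```

Call:
step_arm:
  deltas:
    - {"offset":[5.67,1.1,0.5],"roll":0}
    - {"offset":[5.67,1.1,0.5],"roll":0}
    - {"offset":[0,0,3.5],"roll":0}
    - {"offset":[0,0,3],"roll":0}
    - {"offset":[0,0,0],"roll":0}
    - {"offset":[0,0,0],"roll":0}

```text
t: 24.65
tool_pos: [0.4396, 0.2967, 0.0469]
orientation: [1.972, 2.445, 0.003]
force: [0.6, -0.4, 0.7]
opening: 0.0858
```

```bash
python3 - <<'E'
from plan import *
plan([(435.3,295.8,4.5,13.2)])
E
```

```text
now [439.6303 296.7158  46.9414] jaw 12.23 tilt 0.12 open 85.8 F [ 0.643  -0.3671  0.7126] t 24.65
-> (435.3, 295.8, 4.5, 13.2) roll -0.017 in 1 then off cm [ 0.01 -0.44  4.24] in 1 each [ 0.01 -0.44  4.24]
```

Call:
step_arm:
  deltas:
    - {"offset":[0,-0.4,2],"roll":-0.017}
    - {"offset":[0,0,2.2],"roll":0}
    - {"offset":[0,0,0],"roll":0}
    - {"offset":[0,0,0],"roll":0}

```text
t: 25.15
tool_pos: [0.4358, 0.2959, 0.0052]
orientation: [1.95, 2.462, 0.004]
force: [1.2, 0.5, -0.2]
opening: 0.0861
```

Call:
step_arm:
  deltas:
    - {"offset":[0,0,0],"roll":0}
    - {"offset":[0,0,0],"roll":0}
    - {"offset":[0,0,0],"roll":0}
    - {"offset":[0,0,0],"roll":0}
    - {"offset":[0,0,-2],"roll":0}
    - {"offset":[0,0,-3],"roll":0}
    - {"offset":[0,0,-3],"roll":0}
    - {"offset":[0,0,0],"roll":0.145}
    - {"offset":[0,0,0],"roll":0.145}
    - {"offset":[0,0,0],"roll":0}
    - {"offset":[0,0,0],"roll":0}
  fingers: 6.0
  grip_force: 40

```text
t: 26.52
tool_pos: [0.4338, 0.2951, 0.0826]
orientation: [-2.281, -2.159, 0.002]
force: [1.3, -0.9, -2.4]
opening: 0.0655
```

```bash
python3 - <<'E'
from plan import *
plan([(616,200,85,-3.35)]);plan([(616,14.6,85,-3.35)])
E
```

```text
now [433.8067 295.0537  82.5842] jaw -3.14 tilt 0.08 open 65.5 F [ 1.326  -0.8799 -2.4166] t 26.525
-> (616, 200, 85, -3.35) roll 0.004 in 1 then off cm [-8.42 18.74 -0.24] in 4 each [-2.11  4.69 -0.06]
now [433.8067 295.0537  82.5842] jaw -3.14 tilt 0.08 open 65.5 F [ 1.326  -0.8799 -2.4166] t 26.525
-> (616, 14.6, 85, -3.35) roll 0.004 in 1 then off cm [-26.93  19.83  -0.24] in 6 each [-4.49  3.3  -0.04]
```

Call:
step_arm:
  deltas:
    - {"offset":[-5.39,0,0],"roll":0.004}
    - {"offset":[-5.39,0,0],"roll":0}
    - {"offset":[-5.39,0,0],"roll":0}
    - {"offset":[-5.39,0,0],"roll":0}
    - {"offset":[-5.37,0,0],"roll":0}
    - {"offset":[0,5,0],"roll":0}
    - {"offset":[0,5,0],"roll":0}
    - {"offset":[0,5,0],"roll":0}
    - {"offset":[0,4.8,0],"roll":0}
    - {"offset":[0,0,2.5],"roll":0}
    - {"offset":[0,0,0],"roll":0}
    - {"offset":[0,0,0],"roll":0}

```text
t: 28.02
tool_pos: [0.6149, 0.0143, 0.0583]
orientation: [-2.288, -2.152, 0.001]
force: [0.1, -0.4, -2.1]
opening: 0.0651
```

```bash
python3 - <<'E'
from plan import *
plan([(616,14.6,31.5,-3.35)]);cams.read_camera("top");plan([(616,14.6,31.5,-3.35)])
p=cams.read_camera("side")
im=cv2.resize(p["pixels"][:,:,::-1],None,fx=5,fy=5,interpolation=cv2.INTER_CUBIC)
s=robot.read_state();t=s["tool_pos"]
c=np.array([.6159,.0145]);y=np.array([.0585,.9983]);x=np.array([.9983,-.0585])
def poly(c,z,a,b,col):
    cv2.polylines(im,[np.array([(proj(p,[*(c+x*i*a+y*j*b),z])+.5)*5 for i,j in((1,1),(1,-1),(-1,-1),(-1,1))]).astype(int)],True,col,1)
poly(t[:2],t[2]+.0055,.033,.074,(0,0,255));poly(c,.03,.0355,.0765,(255,0,255))
cv2.imwrite("pics/s5.png",im[820:1380,1100:1700])
E
```

```text
now [614.9303  14.3435  58.3323] jaw -3.49 tilt 0.05 open 65.1 F [ 0.0806 -0.3646 -2.0959] t 28.025
-> (616, 14.6, 31.5, -3.35) roll -0.002 in 1 then off cm [0.03 0.11 2.68] in 1 each [0.03 0.11 2.68]
now [615.4763  14.3136  59.0541] jaw -3.5 tilt 0.03 open 65.4 F [-0.2058  0.4527 -1.7093] t 28.075
-> (616, 14.6, 31.5, -3.35) roll -0.003 in 1 then off cm [0.03 0.05 2.76] in 1 each [0.03 0.05 2.76]
```

View pics/s5.png

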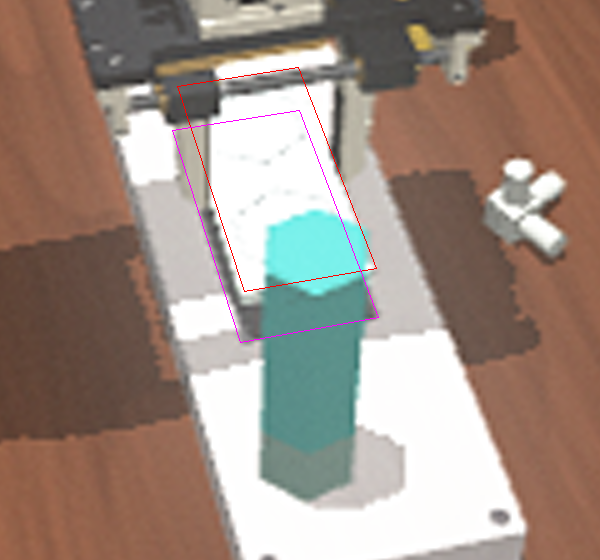

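The tile is aligned within about 2 mm. I lower it.

Call:
step_arm:
  deltas:
    - {"offset":[0.05,0.05,1.5],"roll":0}
    - {"offset":[0,0,0.7],"roll":0}
    - {"offset":[0,0,0.4],"roll":0}
    - {"offset":[0,0,0],"roll":0}
    - {"offset":[0,0,0],"roll":0}

```text
t: 28.75
tool_pos: [0.6158, 0.0147, 0.0318]
orientation: [-2.289, -2.151, 0.0]
force: [-0.1, 0.6, -2.7]
opening: 0.0652
```

```bash
python3 - <<'E'
from plan import *
plan([(616,14.6,31.5,-3.35)])
E
```

```text
now [615.8497  14.7186  31.8272] jaw -3.55 tilt 0.03 open 65.2 F [-0.1012  0.6086 -2.6983] t 28.75
-> (616, 14.6, 31.5, -3.35) roll -0.004 in 1 then off cm [-0.01  0.02  0.03] in 1 each [-0.01  0.02  0.03]
```

Call:
step_arm:
  deltas:
    - {"offset":[0,0,0],"roll":0}
    - {"offset":[0,0,0],"roll":0}
    - {"offset":[0,0,0],"roll":0}
    - {"offset":[0,0,-2],"roll":0}
    - {"offset":[0,0,-1],"roll":0}
    - {"offset":[0,0,0],"roll":0}
  fingers: 8.0

```text
t: 29.5
tool_pos: [0.6177, 0.0146, 0.0646]
orientation: [2.287, 2.15, 0.004]
force: [0.7, 0.2, -0.9]
opening: 0.0799
```

Call:
step_arm:
  deltas:
    - {"offset":[0,0,0],"roll":0}
    - {"offset":[0,0,0],"roll":0}
    - {"offset":[0,0,0],"roll":0}
    - {"offset":[0,0,0],"roll":0}
    - {"offset":[0,0,0],"roll":0}
    - {"offset":[0,0,0],"roll":0}
    - {"offset":[0,0,2],"roll":0}
    - {"offset":[0,0,0.8],"roll":0}
    - {"offset":[0,0,0.4],"roll":0}
    - {"offset":[0,0,0.2],"roll":0}
    - {"offset":[0,0,0],"roll":0}
  fingers: 0.5

```text
t: 30.88
tool_pos: [0.6148, 0.0148, 0.0298]
orientation: [-2.287, -2.15, 0.004]
force: [-15.5, -0.3, 21.5]
opening: 0.0047
```

Call:
step_arm:
  deltas:
    - {"offset":[0,0,-3],"roll":0}
    - {"offset":[0,0,-5],"roll":0}
    - {"offset":[0,0,-6],"roll":0}
    - {"offset":[0,-6,-3],"roll":0}
    - {"offset":[0,-6,0],"roll":0}
    - {"offset":[0,-6,0],"roll":0}
    - {"offset":[0,0,0],"roll":0}
    - {"offset":[0,0,0],"roll":0}

```text
t: 31.88
tool_pos: [0.4411, 0.0256, 0.1966]
orientation: [2.288, 2.151, 0.002]
force: [0.2, -0.0, 0.8]
opening: 0.005
```

```bash
python3 - <<'E'
from plan import *
p=cams.read_camera("top");save(p,"t6.png",(150,110,340,220),4)
for t in("tile","recess","mark_left","mark_right"):
    for d in cams.pinpoint(p,t)[:1]:print(t,d["xy"],d["score"],at(p,d["xy"],.029)[:2])
for h in hexes(p):print("hex",h)
a=p["pixels"].astype(int)
for n,m in [("purple",(a[:,:,2]>150)&(a[:,:,1]<90)&(a[:,:,0]<170)),("yellow",(a[:,:,0]>200)&(a[:,:,1]>180)&(a[:,:,2]<60)),("pink",(a[:,:,0]>200)&(a[:,:,1]<180)&(a[:,:,2]>140)&(a[:,:,1]>110))]:
    for mm,s,c in comps(m,60): print(n,c,s[4],rect(p,cv2.resize(mm.astype(np.uint8),None,fx=8,fy=8,interpolation=cv2.INTER_LINEAR)>0,.15))
plan([])
print(robot.read_state()["q"])
E
```

```text
tile [248.5, 186.7] 0.74 [0.6122 0.0146]
recess [252.2, 188.3] 0.74 [0.6077 0.005 ]
mark_left [233.9, 185.6] 0.7 [0.6161 0.053 ]
mark_right [260.6, 184.5] 0.59 [ 0.6173 -0.0174]
hex (array([169.1313, 167.8533]), (array([646.3719, 195.6013]), (42.10871505737305, 45.577239990234375), 25.35967445373535, 1470.0465748892166), array([646.2226, 196.2141]))
hex (array([313.8269, 191.55  ]), (array([ 583.504 , -137.8056]), (40.762454986572266, 46.16746520996094), 43.241111755371094, 1464.4548396007158), array([ 582.7757, -137.9295]))
purple [133.0588 195.0471] 255 (array([587.505 , 288.0248]), (43.19386672973633, 45.154273986816406), 88.67405700683594, 1527.9536494910717)
yellow [187.6462 121.9615] 260 (array([760.3484, 156.0235]), (43.607147216796875, 47.897647857666016), 44.39630126953125, 1618.2652543061413)
pink [153.2992 128.1417] 254 (array([748.0106, 239.7991]), (42.16950607299805, 46.08517074584961), 44.38119125366211, 1568.266787696164)
now [441.3806  25.5025 196.1328] jaw -3.56 tilt 0.03 open 4.9 F [ 0.4059 -0.0656 -0.0536] t 32.125
[-0.0583 -0.2995  1.9349 -0.      1.5068  0.0038]
```

View pics/t6.png

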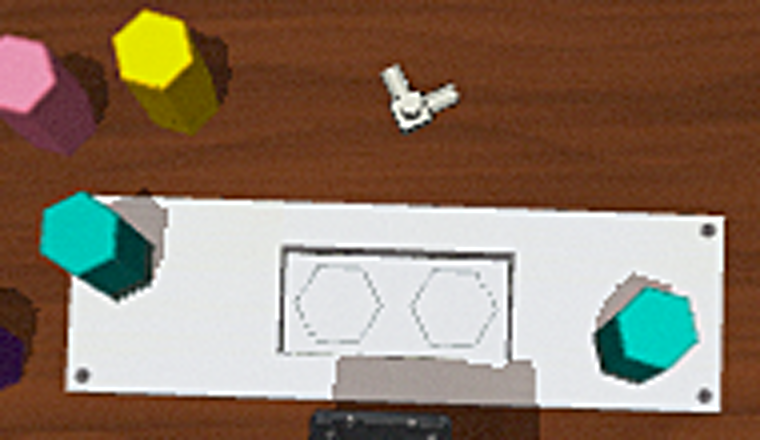

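The tile lies in the recess with hexagon marks at (339,304) and (453,308), and both prisms are where they were. The prisms are taller than the finger length below the gripper body, so a vertical tool cannot reach the foot. I test whether going out of reach changes the tool's tilt, high up in free air.

Call:
step_arm:
  deltas:
    - {"offset":[0,0,-6],"roll":0}
    - {"offset":[0,0,-6],"roll":0}
    - {"offset":[0,0,-6],"roll":0}
    - {"offset":[0,0,-6],"roll":0}
    - {"offset":[0,0,-6],"roll":0}
    - {"offset":[0,0,-6],"roll":0}
    - {"offset":[0,0,-6],"roll":0}
    - {"offset":[0,0,-6],"roll":0}
    - {"offset":[0,0,-6],"roll":0}
    - {"offset":[0,0,-6],"roll":0}
    - {"offset":[0,0,0],"roll":0}

```text
t: 33.5
tool_pos: [0.4355, 0.0246, 0.7468]
orientation: [-2.289, -2.151, -0.002]
force: [-0.3, 0.1, -0.4]
opening: 0.0049
```

```bash
python3 - <<'E'
from plan import *
plan([]);s=robot.read_state();print(s["q"],R.from_rotvec(s["orientation"]).as_matrix()[:,2])
E
```

```text
now [435.5197  24.6478 746.7969] jaw -3.57 tilt 0.09 open 4.9 F [-0.3022  0.0757 -0.4465] t 33.5
[-0.0624  0.3042  0.2025  0.0031  2.6344  0.0026] [ 0.0006  0.0015 -1.    ]
```

Call:
step_arm:
  deltas:
    - {"offset":[0,0,-6],"roll":0}
    - {"offset":[0,0,-6],"roll":0}
    - {"offset":[0,0,-6],"roll":0}
    - {"offset":[0,0,-6],"roll":0}
    - {"offset":[0,0,0],"roll":0}
    - {"offset":[0,0,0],"roll":0}

```text
t: 34.25
tool_pos: [0.3699, 0.0211, 0.8074]
orientation: [2.235, 2.1, 0.124]
force: [0.4, -0.0, -0.0]
opening: 0.0048
```

```bash
python3 - <<'E'
from plan import *
plan([]);s=robot.read_state();print(s["q"],R.from_rotvec(s["orientation"]).as_matrix()[:,2])
E
```

```text
now [369.8727  21.1325 807.3663] jaw -3.61 tilt 6.19 open 4.8 F [ 0.4331 -0.0368 -0.0103] t 34.25
[-0.0946  0.2785  0.0253  0.0317  2.7303 -0.0023] [ 0.1079  0.0025 -0.9942]
```

The tilt persists after going out of reach, 6° outward. I now over-reach outward in mid-air to increase it.

Call:
step_arm:
  deltas:
    - {"offset":[0,0,6],"roll":0}
    - {"offset":[0,0,6],"roll":0}
    - {"offset":[0,0,6],"roll":0}
    - {"offset":[0,6,0],"roll":0}
    - {"offset":[0,6,0],"roll":0}
    - {"offset":[0,6,0],"roll":0}
    - {"offset":[0,6,0],"roll":0}
    - {"offset":[0,6,0],"roll":0}
    - {"offset":[0,6,0],"roll":0}
    - {"offset":[0,6,0],"roll":0}
    - {"offset":[0,6,0],"roll":0}

```text
t: 35.62
tool_pos: [0.7242, -0.0074, 0.6291]
orientation: [2.159, 2.027, 0.276]
force: [-0.5, 0.6, -0.3]
opening: 0.0048
```

```bash
cat >> plan.py <<'E'
def st():
    s=robot.read_state();Rm=R.from_rotvec(s["orientation"]).as_matrix();P=s["tool_pos"]*1000
    print("t",round(s["t"],2),"P",P,"q",s["q"],"z",Rm[:,2],"y",Rm[:,1],"F",s["force"],"open",round(s["opening"]*1000,1));return P,Rm
E
python3 - <<'E'
from plan import *
st()
E
```

```text
t 35.62 P [724.1598  -7.3554 629.1055] q [-0.0956  0.6665  0.0259  0.0347  2.2007 -0.0087] z [ 0.2471  0.0045 -0.969 ] y [ 0.9671 -0.0635  0.2463] F [-0.4805  0.5697 -0.3374] open 4.8
```

Call:
step_arm:
  deltas:
    - {"offset":[0,6,0],"roll":0}
    - {"offset":[0,6,0],"roll":0}
    - {"offset":[0,6,0],"roll":0}
    - {"offset":[0,6,0],"roll":0}
    - {"offset":[0,6,0],"roll":0}
    - {"offset":[0,6,0],"roll":0}
    - {"offset":[0,6,0],"roll":0}
    - {"offset":[0,6,0],"roll":0}
    - {"offset":[0,6,0],"roll":0}
    - {"offset":[0,6,0],"roll":0}

```text
t: 36.88
tool_pos: [0.952, -0.035, 0.5971]
orientation: [1.909, 1.787, 0.643]
force: [-0.7, 0.2, -0.0]
opening: 0.0048
```

```bash
python3 - <<'E'
from plan import *
st()
E
```

```text
t 36.88 P [951.9564 -34.9989 597.082 ] q [-0.1162  0.8124  0.0261  0.0649  1.6496 -0.0235] z [ 0.61   -0.0061 -0.7924] y [ 0.7906 -0.0635  0.6091] F [-0.658   0.1902 -0.0089] open 4.8
```

The tilt is now 38° and growing. I continue towards about 64°, so the fingers can take the foot from the robot's side.

Call:
step_arm:
  deltas:
    - {"offset":[0,6,0],"roll":0}
    - {"offset":[0,6,0],"roll":0}
    - {"offset":[0,6,0],"roll":0}
    - {"offset":[0,6,0],"roll":0}
    - {"offset":[0,6,0],"roll":0}
    - {"offset":[0,6,0],"roll":0}
    - {"offset":[0,6,0],"roll":0}

```text
t: 37.75
tool_pos: [1.0103, -0.0485, 0.7071]
orientation: [1.699, 1.585, 0.871]
force: [-0.2, -0.6, 0.6]
opening: 0.005
```

```bash
python3 - <<'E'
from plan import *
st()
E
```

```text
t 37.75 P [1010.2894  -48.5294  707.0617] q [-0.1323  0.7777  0.0237  0.0918  1.3784 -0.0335] z [ 0.8221 -0.0186 -0.5691] y [ 0.5672 -0.0595  0.8214] F [-0.2184 -0.6111  0.5766] open 5.0
```

Call:
step_arm:
  deltas:
    - {"offset":[0,6,0],"roll":0}
    - {"offset":[0,6,0],"roll":0}
    - {"offset":[0,6,0],"roll":0}
    - {"offset":[0,6,0],"roll":0}
    - {"offset":[0,0,-6],"roll":0}
    - {"offset":[0,0,-6],"roll":0}
    - {"offset":[0,-6,-6],"roll":0}
    - {"offset":[0,-6,0],"roll":0}
    - {"offset":[0,-6,0],"roll":0}
    - {"offset":[0,0,0],"roll":0}

```text
t: 39.0
tool_pos: [0.824, -0.0435, 0.7132]
orientation: [1.604, 1.49, 0.962]
force: [0.2, 0.2, -1.8]
opening: 0.005
```

```bash
cat >> plan.py <<'E'
def goto(wps,P=None,Rm=None,roll0=None):
    """tilted tool: optional roll first, then TCP waypoints (mm, world); prints tool-axes offsets cm"""
    if P is None: P,Rm=st()
    if roll0 is not None: Rm=Rm@R.from_rotvec([0,0,roll0]).as_matrix();print("after roll y",Rm[:,1],"x",Rm[:,0])
    for w in wps:
        o=Rm.T@(np.array(w,float)-P)/10;n=max(1,int(np.ceil(np.linalg.norm(o)/6.1)));print("->",w,"off",o.round(2),"rows",n,"each",(o/n).round(2));P=np.array(w,float)
E
python3 - <<'E'
from plan import *
P,Rm=st();x,y=Rm[:,0],Rm[:,1]
# roll r: y' = cos r y - sin r x ; want y'_z=0
r=np.arctan2(y[2],x[2]);print("roll options",r,r-np.pi if r>0 else r+np.pi, "tilt",np.degrees(np.arccos(-Rm[2,2])))
E
```

```text
t 39.0 P [824.0373 -43.5028 713.2218] q [-0.1762 -0.0939  1.1905  0.1646  0.9533 -0.1168] z [ 0.8922 -0.0232 -0.4511] y [ 0.4492 -0.0589  0.8915] F [ 0.2064  0.169  -1.8452] open 5.0
roll options 1.523562613732748 -1.618030039857045 tilt 63.1844880794798
```

Call:
step_arm:
  deltas:
    - {"offset":[0,0,0],"roll":0.17}
    - {"offset":[0,0,0],"roll":0.17}
    - {"offset":[0,0,0],"roll":0.17}
    - {"offset":[0,0,0],"roll":0.17}
    - {"offset":[0,0,0],"roll":0.17}
    - {"offset":[0,0,0],"roll":0.17}
    - {"offset":[0,0,0],"roll":0.17}
    - {"offset":[0,0,0],"roll":0.17}
    - {"offset":[0,0,0],"roll":0.164}
    - {"offset":[0,0,0],"roll":0}
  fingers: 0

```text
t: 40.25
tool_pos: [0.8243, -0.0435, 0.7418]
orientation: [2.632, -0.03, 1.681]
force: [0.1, 0.6, 0.9]
opening: 0.0003
```

```bash
python3 - <<'E'
from plan import *
goto([(597,236,260),(597,236,70),(597,236,38)])
E
```

```text
t 40.25 P [824.3327 -43.5177 741.8283] q [-0.1762 -0.09    1.1537  0.1648  0.9519  1.4066] z [ 0.9069 -0.0257 -0.4206] y [-0.0261 -0.9996  0.005 ] F [0.1385 0.6077 0.8725] open 0.3
-> (597, 236, 260) off [-53.45 -27.59  -1.07] rows 10 each [-5.35 -2.76 -0.11]
-> (597, 236, 70) off [-17.24  -0.09   7.99] rows 4 each [-4.31 -0.02  2.  ]
-> (597, 236, 38) off [-2.9  -0.02  1.35] rows 1 each [-2.9  -0.02  1.35]
```

Call:
step_arm:
  deltas:
    - {"offset":[-5.35,-2.76,-0.11],"roll":0}
    - {"offset":[-5.35,-2.76,-0.11],"roll":0}
    - {"offset":[-5.35,-2.76,-0.11],"roll":0}
    - {"offset":[-5.35,-2.76,-0.11],"roll":0}
    - {"offset":[-5.35,-2.76,-0.11],"roll":0}
    - {"offset":[-5.35,-2.76,-0.11],"roll":0}
    - {"offset":[-5.35,-2.76,-0.11],"roll":0}
    - {"offset":[-5.35,-2.76,-0.11],"roll":0}
    - {"offset":[-5.35,-2.76,-0.11],"roll":0}
    - {"offset":[-5.35,-2.76,-0.11],"roll":0}
    - {"offset":[0,0,0],"roll":0}

```text
t: 41.62
tool_pos: [0.5885, 0.2088, 0.2786]
orientation: [-2.684, -0.034, -1.611]
force: [-0.2, 0.4, 0.7]
opening: 0.0006
```

```bash
python3 - <<'E'
from plan import *
goto([(597,236,90),(597,236,38)])
E
```

```text
t 41.62 P [588.4937 208.8099 278.6366] q [ 0.5087 -0.6077  2.3684 -0.9183  0.5448  2.6536] z [ 0.8822  0.0205 -0.4704] y [ 0.0242 -0.9997  0.0019] F [-0.1613  0.369   0.653 ] open 0.6
-> (597, 236, 90) off [-16.21  -2.73   9.68] rows 4 each [-4.05 -0.68  2.42]
-> (597, 236, 38) off [-4.59 -0.01  2.45] rows 1 each [-4.59 -0.01  2.45]
```

The q6 joint is close to its limit, so I roll half a turn back, which gives the same jaw geometry.

Call:
step_arm:
  deltas:
    - {"offset":[0,0,0],"roll":-0.1745}
    - {"offset":[0,0,0],"roll":-0.1745}
    - {"offset":[0,0,0],"roll":-0.1745}
    - {"offset":[0,0,0],"roll":-0.1745}
    - {"offset":[0,0,0],"roll":-0.1745}
    - {"offset":[0,0,0],"roll":-0.1745}
    - {"offset":[0,0,0],"roll":-0.1745}
    - {"offset":[0,0,0],"roll":-0.1745}
    - {"offset":[0,0,0],"roll":-0.1745}
    - {"offset":[0,0,0],"roll":-0.1745}
    - {"offset":[0,0,0],"roll":-0.1745}
    - {"offset":[0,0,0],"roll":-0.1745}

```text
t: 43.12
tool_pos: [0.5912, 0.2081, 0.2841]
orientation: [1.036, 1.85, 0.65]
force: [0.6, -0.6, -0.9]
opening: 0.0006
```

Call:
step_arm:
  deltas:
    - {"offset":[0,0,0],"roll":-0.1745}
    - {"offset":[0,0,0],"roll":-0.1745}
    - {"offset":[0,0,0],"roll":-0.1745}
    - {"offset":[0,0,0],"roll":-0.1745}
    - {"offset":[0,0,0],"roll":-0.1745}
    - {"offset":[0,0,0],"roll":-0.1745}
    - {"offset":[0,0,0],"roll":0}

```text
t: 44.0
tool_pos: [0.5907, 0.208, 0.2831]
orientation: [-0.019, 2.055, 0.015]
force: [-0.3, 0.1, 0.3]
opening: 0.0004
```

```bash
python3 - <<'E'
from plan import *
goto([(597,236,90),(597,236,38)])
p=cams.read_camera("top")
for h in hexes(p):print("hex",h[1:])
E
```

```text
t 44.0 P [590.737  208.0468 283.0645] q [ 0.5058 -0.6076  2.3632 -0.9192  0.5443 -0.4849] z [ 0.8846  0.0193 -0.4659] y [-0.0203  0.9998  0.0027] F [-0.2604  0.0783  0.2501] open 0.4
-> (597, 236, 90) off [16.77  2.73  9.6 ] rows 4 each [4.19 0.68 2.4 ]
-> (597, 236, 38) off [ 4.6  -0.01  2.42] rows 1 each [ 4.6  -0.01  2.42]
hex ((array([647.0538, 195.3529]), (41.829803466796875, 46.61040115356445), 89.69322204589844, 1488.5319714890793), array([646.1212, 196.254 ]))
hex ((array([ 582.7043, -137.961 ]), (45.84663391113281, 42.61884307861328), 72.6061019897461, 1525.5175611549057), array([ 582.5186, -137.8359]))
```

Call:
step_arm:
  deltas:
    - {"offset":[0,2.73,0],"roll":0}
    - {"offset":[4.19,0,2.4],"roll":0}
    - {"offset":[4.19,0,2.4],"roll":0}
    - {"offset":[4.19,0,2.4],"roll":0}
    - {"offset":[4.19,0,2.4],"roll":0}
    - {"offset":[0,0,0],"roll":0}
    - {"offset":[0,0,0],"roll":0}

```text
t: 44.92
tool_pos: [0.5782, 0.2267, 0.1334]
orientation: [-0.027, 2.143, 0.021]
force: [0.4, -0.0, 0.6]
opening: 0.0005
```

```bash
python3 - <<'E'
from plan import *
goto([(597,238,38),(597,300,38),(530,300,38),(530,300,200)])
E
```

```text
t 44.92 P [578.2338 226.6953 133.4022] q [ 0.5426 -0.3057  2.4051 -1.337   0.4377  0.044 ] z [ 0.8403  0.0252 -0.5415] y [-0.0271  0.9996  0.0044] F [ 0.3527 -0.0096  0.5746] open 0.5
-> (597, 238, 38) off [6.99 1.04 6.77] rows 2 each [3.5  0.52 3.39]
-> (597, 300, 38) off [-0.07  6.2   0.16] rows 2 each [-0.03  3.1   0.08]
-> (530, 300, 38) off [ 3.63  0.18 -5.63] rows 2 each [ 1.81  0.09 -2.82]
-> (530, 300, 200) off [-13.62   0.07  -8.77] rows 3 each [-4.54  0.02 -2.92]
```

The q4 joint reached its limit because the tool azimuth differs from the arm's. I go up, then over-reach towards azimuth of about 20–25° to turn the tool that way.

```bash
python3 - <<'E'
from plan import *
a=np.radians(24);u=np.array([np.cos(a),np.sin(a),0])*1000
goto([(560,227,400),tuple(u*.95+[0,0,380]),tuple(u*1.3+[0,0,340])])
E
```

```text
t 44.92 P [578.2338 226.6953 133.4022] q [ 0.5426 -0.3057  2.4051 -1.337   0.4377  0.044 ] z [ 0.8403  0.0252 -0.5415] y [-0.0271  0.9996  0.0044] F [ 0.3527 -0.0096  0.5746] open 0.5
-> (560, 227, 400) off [-21.43   0.2  -15.97] rows 5 each [-4.29  0.04 -3.19]
-> (np.float64(867.8681847604709), np.float64(386.39981092201015), np.float64(380.0)) off [-15.16  15.09  27.35] rows 6 each [-2.53  2.51  4.56]
-> (np.float64(1187.6090949353813), np.float64(528.7576359985403), np.float64(340.0)) off [-14.11  13.35  29.39] rows 6 each [-2.35  2.22  4.9 ]
```

Call:
step_arm:
  deltas:
    - {"offset":[-4.29,0,-3.19],"roll":0}
    - {"offset":[-4.29,0,-3.19],"roll":0}
    - {"offset":[-4.29,0,-3.19],"roll":0}
    - {"offset":[-4.29,0,-3.19],"roll":0}
    - {"offset":[-4.29,0,-3.19],"roll":0}
    - {"offset":[-2.53,2.51,4.56],"roll":0}
    - {"offset":[-2.53,2.51,4.56],"roll":0}
    - {"offset":[-2.53,2.51,4.56],"roll":0}
    - {"offset":[-2.53,2.51,4.56],"roll":0}
    - {"offset":[-2.53,2.51,4.56],"roll":0}
    - {"offset":[-2.53,2.51,4.56],"roll":0}

```text
t: 46.3
tool_pos: [0.8712, 0.3835, 0.3735]
orientation: [-0.024, 2.141, 0.018]
force: [0.1, 0.2, 1.0]
opening: 0.0005
```

```bash
python3 - <<'E'
from plan import *
a=np.radians(24);u=np.array([np.cos(a),np.sin(a),0])*1000
P,Rm=st();goto([tuple(u*1.5+[0,0,340])],P,Rm);print(np.degrees(np.arctan2(Rm[1,2],Rm[0,2])),np.degrees(np.arccos(-Rm[2,2])))
E
```

```text
t 46.3 P [871.1717 383.5374 373.5442] q [ 0.5186  0.3234  1.3    -0.6707  0.693  -0.7369] z [ 0.8412  0.0229 -0.5402] y [-0.0248  0.9997  0.0037] F [0.1087 0.1696 1.0149] open 0.5
-> (np.float64(1370.3181864639014), np.float64(610.1049646137003), np.float64(340.0)) off [-24.37  21.4   44.32] rows 10 each [-2.44  2.14  4.43]
1.5563576242095865 57.29986351972168
```

Call:
step_arm:
  deltas:
    - {"offset":[-2.6,2.5,4.43],"roll":0}
    - {"offset":[-2.6,2.5,4.43],"roll":0}
    - {"offset":[-2.6,2.5,4.43],"roll":0}
    - {"offset":[-2.6,2.5,4.43],"roll":0}
    - {"offset":[-2.6,2.5,4.43],"roll":0}
    - {"offset":[-2.6,2.5,4.43],"roll":0}
    - {"offset":[-2.6,2.5,4.43],"roll":0}
    - {"offset":[-2.6,2.5,4.43],"roll":0}

```text
t: 47.3
tool_pos: [1.1095, 0.4982, 0.3337]
orientation: [-0.059, 2.053, 0.085]
force: [-1.1, 0.1, 1.6]
opening: 0.0006
```

```bash
python3 - <<'E'
from plan import *
P,Rm=st();print(np.degrees(np.arctan2(Rm[1,2],Rm[0,2])),np.degrees(np.arccos(-Rm[2,2])))
for d in ([-300,1000,0],[300,1000,0]): goto([tuple(P+np.array(d)*.06)],P,Rm)
E
```

```text
t 47.3 P [1109.4772  498.2006  333.6534] q [ 0.4835  1.2821  0.0238 -0.4666  0.8353 -1.0191] z [ 0.8819  0.0863 -0.4635] y [-0.079   0.9963  0.0351] F [-1.0737  0.0651  1.552 ] open 0.6
5.59072659833665 62.384520638254166
-> (np.float64(1091.477165982502), np.float64(558.2006369231624), np.float64(333.65343637627586)) off [ 0.8   6.12 -1.07] rows 2 each [ 0.4   3.06 -0.53]
-> (np.float64(1127.477165982502), np.float64(558.2006369231624), np.float64(333.65343637627586)) off [-0.87  5.84  2.11] rows 2 each [-0.44  2.92  1.05]
```

Call:
step_arm:
  deltas:
    - {"offset":[-0.5,4.5,4],"roll":0}
    - {"offset":[-0.5,4.5,4],"roll":0}
    - {"offset":[-0.5,4.5,4],"roll":0}
    - {"offset":[-0.5,4.5,4],"roll":0}
    - {"offset":[-0.5,4.5,4],"roll":0}
    - {"offset":[-0.5,4.5,4],"roll":0}

```text
t: 48.05
tool_pos: [1.077, 0.6427, 0.2507]
orientation: [-0.129, 1.924, 0.214]
force: [0.4, -0.3, 0.0]
opening: 0.0004
```

```bash
python3 - <<'E'
from plan import *
P,Rm=st();print(np.degrees(np.arctan2(Rm[1,2],Rm[0,2])),np.degrees(np.arccos(-Rm[2,2])))
E
```

```text
t 48.05 P [1077.0085  642.6699  250.7485] q [ 0.6003  1.4227  0.0225 -0.6489  0.6023 -0.7851] z [ 0.9147  0.2112 -0.3446] y [-0.1929  0.9773  0.0871] F [ 0.3545 -0.3052  0.0392] open 0.4
13.002482288453011 69.84505288523546
```

Azimuth is 13° and tilt 70°, which suits the left prism. I level the jaws and come round behind it.

```bash
python3 - <<'E'
from plan import *
P,Rm=st();x,y=Rm[:,0],Rm[:,1];r=np.arctan2(y[2],x[2]);r=(r+np.pi/2)%np.pi-np.pi/2;print("roll",r)
goto([(800,400,300),(595,167,250),(595,167,40)],P,Rm,r)
E
```

```text
t 48.05 P [1077.0085  642.6699  250.7485] q [ 0.6003  1.4227  0.0225 -0.6489  0.6023 -0.7851] z [ 0.9147  0.2112 -0.3446] y [-0.1929  0.9773  0.0871] F [ 0.3545 -0.3052  0.0392] open 0.4
roll -0.09295195453086702
after roll y [-0.225   0.9744  0.    ] x [-0.3357 -0.0775 -0.9388]
-> (800, 400, 300) off [  6.56 -17.41 -32.16] rows 7 each [ 0.94 -2.49 -4.59]
-> (595, 167, 250) off [ 13.38 -18.09 -21.95] rows 6 each [ 2.23 -3.02 -3.66]
-> (595, 167, 40) off [19.71 -0.    7.24] rows 4 each [ 4.93 -0.    1.81]
```

Call:
step_arm:
  deltas:
    - {"offset":[0,0,-3],"roll":-0.093}
    - {"offset":[0.94,-2.49,-4.17],"roll":0}
    - {"offset":[0.94,-2.49,-4.17],"roll":0}
    - {"offset":[0.94,-2.49,-4.17],"roll":0}
    - {"offset":[0.94,-2.49,-4.17],"roll":0}
    - {"offset":[0.94,-2.49,-4.17],"roll":0}
    - {"offset":[0.94,-2.49,-4.17],"roll":0}
    - {"offset":[0.94,-2.49,-4.17],"roll":0}
    - {"offset":[2.23,-3.02,-3.66],"roll":0}
    - {"offset":[2.23,-3.02,-3.66],"roll":0}
    - {"offset":[2.23,-3.02,-3.66],"roll":0}
    - {"offset":[2.23,-3.02,-3.66],"roll":0}
  fingers: 9.3
  grip_force: 8

```text
t: 49.55
tool_pos: [0.6949, 0.2716, 0.2812]
orientation: [-0.189, 1.959, 0.165]
force: [0.8, -0.5, -0.1]
opening: 0.0931
```

Call:
step_arm:
  deltas:
    - {"offset":[2.23,-3.02,-3.66],"roll":0}
    - {"offset":[2.23,-3.02,-3.66],"roll":0}
    - {"offset":[0,0,0],"roll":0}
    - {"offset":[0,0,0],"roll":0}

```text
t: 50.05
tool_pos: [0.6572, 0.2283, 0.272]
orientation: [-0.187, 1.97, 0.16]
force: [-0.4, -0.0, -0.2]
opening: 0.0928
```

```bash
python3 - <<'E'
from plan import *
P,Rm=st();print(np.degrees(np.arctan2(Rm[1,2],Rm[0,2])),np.degrees(np.arccos(-Rm[2,2])))
goto([(595,167,100),(595,167,41)],P,Rm)
E
```

```text
t 50.05 P [657.2376 228.3023 271.9751] q [ 0.3037 -0.438   2.3272 -0.7378  0.118  -0.7738] z [ 0.8976  0.1983 -0.3937] y [-0.2046  0.9785  0.0263] F [-0.3533 -0.0292 -0.1664] open 92.8
12.457798796488294 66.81523915300633
-> (595, 167, 100) off [18.58 -5.18 -0.03] rows 4 each [ 4.65 -1.29 -0.01]
-> (595, 167, 41) off [ 5.42 -0.16  2.32] rows 1 each [ 5.42 -0.16  2.32]
```

The wrist is near its singularity at this tilt. I fit a quick kinematic model to choose workable tool directions.

```bash
cat > kin.py <<'E'
import numpy as np
from scipy.optimize import least_squares
from scipy.spatial.transform import Rotation as R
D=[([1.0356,.1311,1.4893,0,1.523,-.0854],[260.5,539.8,217.6]),([-.0583,-.2995,1.9349,0,1.5068,.0038],[441.4,25.5,196.1]),
([-.0624,.3042,.2025,.0031,2.6344,.0026],[435.5,24.6,746.8]),([-.0946,.2785,.0253,.0317,2.7303,-.0023],[369.9,21.1,807.4]),
([-.1162,.8124,.0261,.0649,1.6496,-.0235],[952,-35,597.1]),([-.1323,.7777,.0237,.0918,1.3784,-.0335],[1010.3,-48.5,707.1]),
([-.1762,-.0939,1.1905,.1646,.9533,-.1168],[824,-43.5,713.2]),([.5426,-.3057,2.4051,-1.337,.4377,.044],[578.2,226.7,133.4]),
([.5186,.3234,1.3,-.6707,.693,-.7369],[871.2,383.5,373.5]),([.4835,1.2821,.0238,-.4666,.8353,-1.0191],[1109.5,498.2,333.7]),
([.3037,-.438,2.3272,-.7378,.118,-.7738],[657.2,228.3,272])]
def fk(q,p):
    a1,h,L1,L2,o,L3=p;Z=lambda a:R.from_euler('z',a);Y=lambda a:R.from_euler('y',a)
    r1=Z(q[0]);r2=r1*Y(q[1]);r3=r2*Y(q[2]);r6=r3*Z(q[3])*Y(q[4])*Z(q[5])
    return r1.apply([a1,0,h])+r2.apply([0,0,L1])+r3.apply([o,0,L2])+r6.apply([0,0,L3]),r6.as_matrix()
f=least_squares(lambda p:np.concatenate([fk(q,p)[0]-x for q,x in D]),[0,400,450,450,0,220]);PR=f.x
lo=np.array([-2.96,-.89,.02,-1.34,0,-2.66]);hi=np.array([2.96,2.26,2.5,4.48,2.73,2.66])
def orient(tilt,phi):
    t,p=np.radians([tilt,phi]);z=np.array([np.sin(t)*np.cos(p),np.sin(t)*np.sin(p),-np.cos(t)]);y=np.array([-np.sin(p),np.cos(p),0]);return np.c_[np.cross(y,z),y,z]
def ik(x,Rm,q0):
    def res(q):
        X,r=fk(q,PR);return np.r_[(X-x)/10,(R.from_matrix(r.T@Rm)).as_rotvec()*10]
    g=least_squares(res,np.clip(q0,lo+1e-3,hi-1e-3),bounds=(lo,hi));return g.x,g.cost
E
python3 - <<'E'
from kin import *
np.set_printoptions(precision=2,suppress=True)
print(PR,f.cost)
tg={"L":((646,196),(1,1)),"mL":((618,52),(1,1)),"R":((583,-138),(1,1)),"mR":((614,-23),(1,1))}
for tilt in (40,48,55,62,70):
  for phi in (-15,0,15,25):
    s=""
    for n,(c,_) in tg.items():
        p=np.radians(phi);t=np.radians(tilt);d=18.8*np.sin(t)
        x=np.array([c[0]+d*np.cos(p),c[1]+d*np.sin(p),32+7.5*np.sin(t)+1])
        best=min((ik(x,orient(tilt,phi),[np.arctan2(c[1],c[0]),-.2,2.,q4,.6,q6]) for q4 in(0,-1,1,3) for q6 in(0,)),key=lambda b:b[1])
        s+=f"{n}: {best[1]:.2f} q3 {best[0][2]:.2f} q4 {best[0][3]:.2f} q5 {best[0][4]:.2f} q6 {best[0][5]:.2f} | "
    print(tilt,phi,s)
E
```

```text
[ 11.28 295.62 372.96 553.07  54.81 357.85] 13951.027961006179
40 -15 L: 0.00 q3 1.99 q4 -0.87 q5 0.64 q6 1.41 | mL: 0.00 q3 2.21 q4 -0.79 q5 0.47 q6 1.14 | R: 0.00 q3 2.32 q4 -0.10 q5 0.29 q6 0.14 | mR: 0.00 q3 2.26 q4 -0.63 q5 0.38 q6 0.87 | 
40 0 L: 0.00 q3 2.08 q4 -0.72 q5 0.42 q6 1.01 | mL: 0.00 q3 2.26 q4 -0.29 q5 0.29 q6 0.38 | R: 0.00 q3 2.30 q4 0.65 q5 0.39 q6 -0.89 | mR: 0.00 q3 2.28 q4 0.13 q5 0.28 q6 -0.17 | 
40 15 L: 0.00 q3 2.12 q4 -0.11 q5 0.28 q6 0.15 | mL: 0.00 q3 2.25 q4 0.54 q5 0.34 q6 -0.73 | R: 0.00 q3 2.22 q4 0.87 q5 0.61 q6 -1.38 | mR: 0.00 q3 2.24 q4 0.74 q5 0.43 q6 -1.05 | 
40 25 L: 0.00 q3 2.11 q4 0.44 q5 0.32 q6 -0.58 | mL: 0.00 q3 2.21 q4 0.79 q5 0.48 q6 -1.16 | R: 0.00 q3 2.14 q4 0.89 q5 0.75 q6 -1.58 | mR: 0.00 q3 2.18 q4 0.86 q5 0.58 q6 -1.35 | 
48 -15 L: 0.00 q3 2.05 q4 -1.19 q5 0.64 q6 1.75 | mL: 0.00 q3 2.29 q4 -1.26 q5 0.43 q6 1.64 | R: 0.00 q3 2.41 q4 -0.51 q5 0.08 q6 0.54 | mR: 0.00 q3 2.34 q4 -1.25 q5 0.29 q6 1.50 | 
48 0 L: 0.00 q3 2.16 q4 -1.26 q5 0.35 q6 1.57 | mL: 0.00 q3 2.35 q4 -1.03 q5 0.12 q6 1.12 | R: 0.00 q3 2.38 q4 1.24 q5 0.31 q6 -1.5
[... 1881 characters left out ...]
 q4 -1.34 q5 0.86 q6 1.98 | mL: 6.27 q3 2.27 q4 -1.34 q5 0.54 q6 1.76 | R: 1.84 q3 2.50 q4 2.59 q5 0.51 q6 -2.66 | mR: 5.05 q3 2.46 q4 2.75 q5 0.40 q6 -2.66 | 
70 0 L: 6.49 q3 2.15 q4 -1.34 q5 0.42 q6 1.67 | mL: 2.59 q3 2.44 q4 2.64 q5 0.48 q6 -2.66 | R: 0.15 q3 2.46 q4 2.33 q5 0.73 q6 -2.66 | mR: 1.20 q3 2.45 q4 2.54 q5 0.56 q6 -2.66 | 
70 15 L: 1.97 q3 2.30 q4 2.61 q5 0.50 q6 -2.66 | mL: 0.33 q3 2.42 q4 2.40 q5 0.67 q6 -2.66 | R: 0.00 q3 2.33 q4 1.93 q5 0.94 q6 -2.57 | mR: 0.03 q3 2.40 q4 2.26 q5 0.78 q6 -2.66 | 
70 25 L: 0.48 q3 2.28 q4 2.46 q5 0.61 q6 -2.66 | mL: 0.00 q3 2.36 q4 2.20 q5 0.82 q6 -2.66 | R: 0.00 q3 2.21 q4 1.68 q5 1.07 q6 -2.50 | mR: 0.00 q3 2.31 q4 1.97 q5 0.92 q6 -2.58 |
```

```bash
python3 - <<'E'
import kin
from kin import *
np.set_printoptions(precision=2,suppress=True)
for q,x in D: print(np.array(x)-fk(q,PR)[0], end=' ')
print()
def fk2(q,p,s=1):
    a1,h,L1,o,L2,w,L3=p;Z=lambda a:R.from_euler('z',a);Y=lambda a:R.from_euler('y',a)
    r1=Z(q[0]);r2=r1*Y(q[1]);r3=r2*Y(q[2]);r4=r3*Z(s*q[3]);r5=r4*Y(q[4])
    return r1.apply([a1,0,h])+r2.apply([0,0,L1])+r3.apply([o,0,L2])+r5.apply([w,0,L3]),r5.as_matrix()
for s in(1,-1):
    g=least_squares(lambda p:np.concatenate([fk2(q,p,s)[0]-x for q,x in D]),[0,400,450,0,450,0,220],loss='soft_l1',f_scale=5);print(s,g.x,g.cost)
    for q,x in D: print(np.array(x)-fk2(q,g.x,s)[0], fk2(q,g.x,s)[1][:,2])
E
```

```text
[-50.13  15.91  -7.76] [-7.24 51.69 -7.62] [-3.17 51.47 -3.78] [ 1.24 51.52 -2.39] [ 8.7  51.81 -0.47] [13.93 51.61  3.99] [19.01 51.27  3.94] [-21.34  37.49   2.18] [-19.74  38.64   1.39] [-17.91  41.05   5.85] [-8.7  49.31  4.68] 
1 [ -5.25 289.66 377.19  57.24 552.93 -17.38 361.79] 2699.4875017525574
[-50.7   14.93   0.39] [-0. -0. -1.]
[-6.54 51.64  0.66] [-0.  0. -1.]
[-7.34 51.68  3.37] [ 0.  0. -1.]
[-3.4  51.41  2.41] [ 0.11  0.   -0.99]
[ 4.43 51.97 -2.97] [ 0.61 -0.01 -0.79]
[12.73 51.72 -3.23] [ 0.82 -0.02 -0.57]
[23.53 51.6  -5.61] [ 0.89 -0.02 -0.45]
[-7.37 29.94  8.82] [ 0.84  0.03 -0.54]
[-15.62  33.22  -1.99] [ 0.84  0.02 -0.54]
[-16.95  37.12   1.39] [ 0.88  0.09 -0.46]
[ 3.91 41.42 -0.87] [ 0.9   0.2  -0.39]
-1 [  2.78 268.38 389.64  43.06 560.26 -14.64 364.36] 7447.771078904305
[-58.32   2.08  -1.91] [-0. -0. -1.]
[-16.37  52.22  -1.07] [-0.  0. -1.]
[-7.45 52.87  2.05] [ 0. -0. -1.]
[-0.12 61.27  3.33] [ 0.11 -0.02 -0.99]
[ -2.45 100.2   -2.  ] [ 0.59 -0.13 -0.79]
[  8.69 117.61  -2.41] [ 0.8  -0.2  -0.57]
[ 32.22 145.51  -9.13] [ 0.85 -0.29 -0.45]
[ 116.95 -211.79   10.99] [ 0.41  0.73 -0.54]
[ 102.22 -213.88   -3.35] [ 0.45  0.71 -0.54]
[  69.99 -179.89    6.82] [ 0.57  0.68 -0.46]
[-0.15  2.3   0.78] [ 0.85  0.35 -0.39]
```

```bash
cat > kin2.py <<'E'
from kin import D,np,R,least_squares,lo,hi,orient
def fk(q,p):
    a1,b1,h,L1,o,L2,w,L3=p;Z=lambda a:R.from_euler('z',a);Y=lambda a:R.from_euler('y',a)
    r1=Z(q[0]);r2=r1*Y(q[1]);r3=r2*Y(q[2]);r5=r3*Z(q[3])*Y(q[4])
    return r1.apply([a1,b1,h])+r2.apply([0,0,L1])+r3.apply([o,0,L2])+r5.apply([w,0,L3]),r5.as_matrix()
F=least_squares(lambda p:np.concatenate([fk(q,p)[0]-x for q,x in D]),[0,0,400,450,0,450,0,220],loss='soft_l1',f_scale=3);PR=F.x
def ik(x,z,q0):
    l,h=lo[:5],hi[:5]
    def res(q):
        X,r=fk(q,PR);return np.r_[(X-x)/10,(r[:,2]-z)*10]
    g=least_squares(res,np.clip(q0,l+1e-3,h-1e-3),bounds=(l,h));return g.x,g.cost
E
python3 - <<'E'
from kin2 import *
np.set_printoptions(precision=2,suppress=True);print(PR,F.cost)
tg={"L":(646,196),"mL":(618,52),"R":(583,-138),"mR":(614,-23)}
for tilt in (48,52,56,60):
  for phi in (-20,-10,0,10,20):
    s="";p=np.radians(phi);t=np.radians(tilt);z=orient(tilt,phi)[:,2]
    for n,c in tg.items():
        x=np.array([c[0]+4*np.cos(p),c[1]+4*np.sin(p),33+7.5*np.sin(t)])
        b=min((ik(x,z,[np.arctan2(c[1],c[0]),-.2,2.,q4,.4]) for q4 in(0,-1,1,3)),key=lambda b:b[1])
        s+=f"{n}: {b[1]:.2f} {b[0][2]:.2f} {b[0][3]:.2f} {b[0][4]:.2f} | "
    print(tilt,phi,s)
E
```

```text
[ -0.07  51.19 318.13 369.11  61.64 553.44  -0.01 377.47] 0.014440756037735092
48 -20 L: 0.00 2.01 -1.17 0.68 | mL: 0.00 2.27 -1.26 0.46 | R: 0.00 2.44 -0.53 0.09 | mR: 0.00 2.34 -1.26 0.31 | 
48 -10 L: 0.00 2.11 -1.24 0.49 | mL: 0.00 2.35 -1.23 0.25 | R: 0.00 2.45 1.13 0.22 | mR: 0.00 2.40 -0.83 0.10 | 
48 0 L: 0.00 2.19 -1.26 0.28 | mL: 0.00 2.39 -0.03 0.06 | R: 0.00 2.41 1.24 0.44 | mR: 0.00 2.41 1.13 0.18 | 
48 10 L: 0.00 2.23 -0.80 0.08 | mL: 0.00 2.39 1.22 0.25 | R: 0.00 2.34 1.20 0.65 | mR: 0.00 2.38 1.25 0.40 | 
48 20 L: 0.00 2.24 1.20 0.18 | mL: 0.00 2.34 1.25 0.46 | R: 0.00 2.24 1.13 0.82 | mR: 0.00 2.31 1.22 0.61 | 
52 -20 L: 0.00 2.03 -1.32 0.70 | mL: 0.10 2.28 -1.34 0.48 | R: 0.05 2.47 -1.34 0.03 | mR: 0.05 2.40 4.48 0.33 | 
52 -10 L: 0.07 2.12 -1.34 0.51 | mL: 0.01 2.39 4.48 0.26 | R: 0.00 2.49 1.70 0.22 | mR: 0.08 2.42 -1.34 0.06 | 
52 0 L: 0.02 2.24 4.48 0.30 | mL: 0.00 2.43 3.17 0.06 | R: 0.00 2.45 1.49 0.47 | mR: 0.00 2.45 1.80 0.19 | 
52 10 L: 0.00 2.27 3.88 0.09 | mL: 0.00 2.43 1.70 0.26 | R: 0.00 2.37 1.36 0.68 | mR: 0.00 2.42 1.53 0.43 | 
52 20 L: 0.00 2.28 1.87
[... 477 characters left out ...]
00 2.39 1.51 0.73 | mR: 0.00 2.44 1.78 0.48 | 
56 20 L: 0.00 2.31 2.31 0.27 | mL: 0.00 2.41 1.71 0.54 | R: 0.00 2.28 1.35 0.90 | mR: 0.00 2.36 1.55 0.69 | 
60 -20 L: 0.50 2.12 4.48 0.77 | mL: 0.00 2.33 4.40 0.61 | R: 0.25 2.50 3.71 0.29 | mR: 0.00 2.42 4.12 0.48 | 
60 -10 L: 0.00 2.18 4.45 0.62 | mL: 0.00 2.43 3.96 0.43 | R: 0.49 2.50 1.98 0.35 | mR: 0.00 2.49 3.44 0.34 | 
60 0 L: 0.00 2.27 4.06 0.45 | mL: 0.00 2.48 3.15 0.33 | R: 0.00 2.50 1.91 0.60 | mR: 0.01 2.50 2.49 0.37 | 
60 10 L: 0.00 2.33 3.37 0.34 | mL: 0.00 2.48 2.32 0.43 | R: 0.00 2.40 1.64 0.79 | mR: 0.00 2.46 1.98 0.56 | 
60 20 L: 0.00 2.34 2.53 0.38 | mL: 0.00 2.43 1.88 0.62 | R: 0.00 2.28 1.44 0.96 | mR: 0.00 2.38 1.68 0.76 |
```

The kinematic model is now exact (residual about 0). A tool azimuth of 20–25° with the q4-positive branch serves all four poses, left prism first. I check the tilt range and plan the over-reach.

```bash
cat >> kin2.py <<'E'
# q6 offset: R_meas = r5 * Rz(q6+DL)
def q6for(q5v,Rm):
    r=fk(q5v,PR)[1];a=R.from_matrix(r.T@Rm).as_rotvec()[2];return a
E
python3 - <<'E'
from plan import *
import kin2 as K
P,Rm=st();q=robot.read_state()["q"];DL=K.q6for(q[:5],Rm)-q[5];print("DL",DL)
tg={"L":(646,196),"mL":(618,52),"R":(583,-138),"mR":(614,-23)}
for tilt in (60,66,72,76):
  for phi in (18,24,30):
    s="";p=np.radians(phi);t=np.radians(tilt);Ro=K.orient(tilt,phi);z=Ro[:,2]
    for n,c in tg.items():
        x=np.array([c[0]+5*np.cos(p),c[1]+5*np.sin(p),45.])
        b=min((K.ik(x,z,[np.arctan2(c[1],c[0]),-.2,2.,q4,.4]) for q4 in(1,2,3)),key=lambda b:b[1])
        q6=(K.q6for(b[0],Ro)-DL+np.pi/2)%np.pi-np.pi/2
        s+=f"{n}: {b[1]:.2f} {b[0][2]:.2f} {b[0][3]:.2f} {b[0][4]:.2f} {q6:.2f}| "
    print(tilt,phi,s)
a=np.radians(52);u=np.array([np.cos(a),np.sin(a),0])*1000
goto([tuple((u*.75+[0,0,330]).round()),tuple((u*1.35+[0,0,150]).round())],P,Rm)
E
```

```text
t 50.05 P [657.2376 228.3023 271.9751] q [ 0.3037 -0.438   2.3272 -0.7378  0.118  -0.7738] z [ 0.8976  0.1983 -0.3937] y [-0.2046  0.9785  0.0263] F [-0.3533 -0.0292 -0.1664] open 92.8
DL 1.570796326794897
60 18 L: 0.00 2.34 2.66 0.34 -1.20| mL: 0.00 2.44 1.92 0.57 -0.76| R: 0.00 2.31 1.47 0.93 -0.69| mR: 0.00 2.40 1.71 0.72 -0.70| 
60 24 L: 0.00 2.33 2.26 0.43 -0.93| mL: 0.00 2.39 1.74 0.69 -0.71| R: 0.00 2.23 1.37 1.02 -0.70| mR: 0.00 2.34 1.58 0.82 -0.69| 
60 30 L: 0.00 2.30 1.99 0.53 -0.78| mL: 0.00 2.33 1.60 0.80 -0.69| R: 0.00 2.14 1.29 1.10 -0.70| mR: 0.00 2.26 1.47 0.92 -0.68| 
66 18 L: 0.00 2.36 2.80 0.54 -1.35| mL: 0.00 2.46 2.13 0.73 -1.01| R: 0.00 2.31 1.59 1.03 -0.86| mR: 0.00 2.41 1.89 0.84 -0.92| 
66 24 L: 0.00 2.35 2.46 0.60 -1.15| mL: 0.00 2.40 1.92 0.82 -0.93| R: 0.00 2.22 1.48 1.11 -0.84| mR: 0.00 2.34 1.72 0.94 -0.88| 
66 30 L: 0.00 2.32 2.19 0.68 -1.01| mL: 0.00 2.34 1.75 0.92 -0.88| R: 0.00 2.13 1.38 1.18 -0.83| mR: 0.00 2.26 1.59 1.02 -0.85| 
72 18 L: 0.00 2.36 2.86 0.76 -1.43| mL: 0.00 2.44 2.26 0.91 -1.18| R: 0.00 2.29 1.68 1.14 -1.01| mR: 0.00 2.39 2.00 0.99
[... 192 characters left out ...]
 1.05 -1.04| R: 0.00 2.11 1.45 1.27 -0.94| mR: 0.00 2.24 1.68 1.13 -0.99| 
76 18 L: 0.00 2.34 2.89 0.90 -1.46| mL: 0.00 2.42 2.31 1.03 -1.27| R: 0.00 2.26 1.73 1.22 -1.09| mR: 0.00 2.37 2.06 1.10 -1.18| 
76 24 L: 0.00 2.33 2.62 0.93 -1.35| mL: 0.00 2.37 2.10 1.08 -1.19| R: 0.00 2.18 1.60 1.27 -1.05| mR: 0.00 2.30 1.88 1.15 -1.12| 
76 30 L: 0.00 2.29 2.38 0.97 -1.25| mL: 0.00 2.30 1.91 1.14 -1.13| R: 0.00 2.09 1.49 1.33 -1.01| mR: 0.00 2.22 1.73 1.21 -1.07| 
-> (np.float64(462.0), np.float64(591.0), np.float64(330.0)) off [  0.23  39.64 -12.62] rows 7 each [ 0.03  5.66 -1.8 ]
-> (np.float64(831.0), np.float64(1064.0), np.float64(150.0)) off [-0.56 38.26 49.59] rows 11 each [-0.05  3.48  4.51]
```

Call:
step_arm:
  deltas:
    - {"offset":[0,5.66,-1],"roll":0}
    - {"offset":[0,5.66,-1],"roll":0}
    - {"offset":[0,5.66,-1],"roll":0}
    - {"offset":[0,5.66,-1],"roll":0}
    - {"offset":[0,5.66,0],"roll":0}
    - {"offset":[0,5.66,0],"roll":0}
    - {"offset":[0,5.66,2],"roll":0}
    - {"offset":[-0.5,3.9,4.5],"roll":0}
    - {"offset":[-0.5,3.9,4.5],"roll":0}
    - {"offset":[-0.5,3.9,4.5],"roll":0}
    - {"offset":[-0.5,3.9,4.5],"roll":0}
    - {"offset":[-0.5,3.9,4.5],"roll":0}

```text
t: 51.55
tool_pos: [0.7315, 0.8236, 0.2177]
orientation: [-0.191, 1.984, 0.162]
force: [0.4, 0.8, 0.2]
opening: 0.0927
```

```bash
cat >> plan.py <<'E'
def az(Rm): print("phi",np.degrees(np.arctan2(Rm[1,2],Rm[0,2])).round(1),"tilt",np.degrees(np.arccos(-Rm[2,2])).round(1))
E
python3 - <<'E'
from plan import *
P,Rm=st();az(Rm)
E
```

```text
t 51.55 P [731.4773 823.5542 217.7289] q [ 1.0242  0.9871  0.7465 -1.145   0.8059 -0.1521] z [ 0.8914  0.2009 -0.4063] y [-0.208   0.9778  0.0272] F [0.3824 0.7823 0.1618] open 92.7
phi 12.7 tilt 66.0
```

Call:
step_arm:
  deltas:
    - {"offset":[-1.8,4,4],"roll":0}
    - {"offset":[-1.8,4,4],"roll":0}
    - {"offset":[-1.8,4,4],"roll":0}
    - {"offset":[-1.8,4,4],"roll":0}
    - {"offset":[-1.8,4,4],"roll":0}
    - {"offset":[-1.8,4,4],"roll":0}
    - {"offset":[-1.8,4,4],"roll":0}
    - {"offset":[-1.8,4,4],"roll":0}

```text
t: 52.55
tool_pos: [0.8104, 0.9329, 0.2326]
orientation: [-0.3, 1.89, 0.352]
force: [-0.2, 0.1, 0.0]
opening: 0.0931
```

```bash
python3 - <<'E'
from plan import *
P,Rm=st();az(Rm)
E
```

```text
t 52.55 P [810.354  932.9428 232.645 ] q [ 0.9652  1.4519  0.0224 -0.8928  0.6864 -0.5098] z [ 0.8659  0.3835 -0.3211] y [-0.3729  0.9228  0.0965] F [-0.1552  0.1271  0.01  ] open 93.1
phi 23.9 tilt 71.3
```

Azimuth is 24° and tilt 71°. I simulate the return path with the model to stay on the good wrist branch.

```bash
cat > path.py <<'E'
from plan import *
import kin2 as K
def sim(P,Rm,q,wps):
    q=np.array(q[:5]);P=np.array(P,float)
    for w in wps:
        w=np.array(w,float);n=max(1,int(np.ceil(np.linalg.norm(w-P)/55)));mx=0
        for i in range(1,n+1):
            qn,c=K.ik(P+(w-P)*i/n,Rm[:,2],q);mx=max(mx,np.abs(qn-q).max());q=qn
        q6=K.q6for(q,Rm)-np.pi/2
        print(w,"cost",round(c,3),"q",q.round(2),"q6",round((q6+np.pi)%(2*np.pi)-np.pi,2),"maxstep",round(mx,2));P=w
E
python3 - <<'E'
from path import *
P,Rm=st();q=robot.read_state()["q"]
x,y=Rm[:,0],Rm[:,1];r=np.arctan2(y[2],x[2]);r=(r+np.pi/2)%np.pi-np.pi/2;print("roll",r)
Rm=Rm@R.from_rotvec([0,0,r]).as_matrix()
for W in ([(750,700,400),(760,300,450),(760,0,400),(640,60,300),(569,162,250),(569,162,46),(651.5,198.4,46)],[(750,700,400),(760,300,450),(760,0,400),(680,-20,200),(560,100,200),(569,162,200),(569,162,46),(651.5,198.4,46)]):
    sim(P,Rm,q,W);print()
    goto(W,P,Rm)
E
```

```text
t 52.55 P [810.354  932.9428 232.645 ] q [ 0.9652  1.4519  0.0224 -0.8928  0.6864 -0.5098] z [ 0.8659  0.3835 -0.3211] y [-0.3729  0.9228  0.0965] F [-0.1552  0.1271  0.01  ] open 93.1
roll -0.1020527048193891
[750. 700. 400.] cost 0.0 q [ 0.85  0.43  1.26 -1.08  0.46] q6 -0.39 maxstep 0.46
[760. 300. 450.] cost 0.0 q [ 0.23 -0.25  1.89  0.61  0.31] q6 -2.22 maxstep 0.4
[760.   0. 400.] cost 0.0 q [-0.43 -0.22  1.97  1.29  0.84] q6 -3.08 maxstep 0.24
[640.  60. 300.] cost 0.0 q [-0.42 -0.56  2.4   1.38  0.8 ] q6 3.07 maxstep 0.11
[569. 162. 250.] cost 1.977 q [-0.21 -0.74  2.5   1.06  0.76] q6 -2.84 maxstep 0.16
[569. 162.  46.] cost 0.554 q [-0.25  0.24  2.5   2.28  1.03] q6 1.9 maxstep 0.37
[651.5 198.4  46. ] cost 0.0 q [0.01 0.26 2.34 2.57 0.77] q6 1.87 maxstep 0.22

-> (750, 700, 400) off [-11.05 -18.85 -19.53] rows 5 each [-2.21 -3.77 -3.91]
-> (760, 300, 450) off [  0.17 -36.98 -16.08] rows 7 each [ 0.02 -5.28 -2.3 ]
-> (760, 0, 400) off [  8.64 -27.43  -9.9 ] rows 5 each [ 1.73 -5.49 -1.98]
-> (640, 60, 300) off [12.21 10.35 -4.88] rows 3 each [ 4.07  3.45 -1.63]
-> (569, 162
[... 771 characters left out ...]
9 maxstep 0.38
[651.5 198.4  46. ] cost 0.0 q [0.01 0.26 2.34 2.57 0.77] q6 1.87 maxstep 0.22

-> (750, 700, 400) off [-11.05 -18.85 -19.53] rows 5 each [-2.21 -3.77 -3.91]
-> (760, 300, 450) off [  0.17 -36.98 -16.08] rows 7 each [ 0.02 -5.28 -2.3 ]
-> (760, 0, 400) off [  8.64 -27.43  -9.9 ] rows 5 each [ 1.73 -5.49 -1.98]
-> (680, -20, 200) off [21.55  1.41 -1.27] rows 4 each [ 5.39  0.35 -0.32]
-> (560, 100, 200) off [ 1.96 15.83 -5.79] rows 3 each [ 0.65  5.28 -1.93]
-> (569, 162, 200) off [-1.07  5.3   3.16] rows 2 each [-0.54  2.65  1.58]
-> (569, 162, 46) off [14.58  0.    4.95] rows 3 each [4.86 0.   1.65]
-> (651.5, 198.4, 46) off [-2.9  -0.01  8.54] rows 2 each [-1.45 -0.01  4.27]
```

```bash
python3 - <<'E'
from path import *
P,Rm=st();q=robot.read_state()["q"]
Rm=Rm@R.from_rotvec([0,0,-.102]).as_matrix()
W=[(750,700,400),(760,300,450),(760,0,400),(700,-20,200),(660,30,100),(640,70,70),(612,120,60),(606,176,46),(651.5,198.4,46)]
sim(P,Rm,q,W)
W=[(750,700,400),(760,300,450),(760,0,400),(690,100,300),(630,180,250),(612,180,200),(606,176,100),(606,176,46),(651.5,198.4,46)]
sim(P,Rm,q,W)
E
```

```text
t 52.55 P [810.354  932.9428 232.645 ] q [ 0.9652  1.4519  0.0224 -0.8928  0.6864 -0.5098] z [ 0.8659  0.3835 -0.3211] y [-0.3729  0.9228  0.0965] F [-0.1552  0.1271  0.01  ] open 93.1
[750. 700. 400.] cost 0.0 q [ 0.85  0.43  1.26 -1.08  0.46] q6 -0.39 maxstep 0.46
[760. 300. 450.] cost 0.0 q [ 0.23 -0.25  1.89  0.61  0.31] q6 -2.22 maxstep 0.4
[760.   0. 400.] cost 0.0 q [-0.43 -0.22  1.97  1.29  0.84] q6 -3.08 maxstep 0.24
[700. -20. 200.] cost 0.0 q [-0.54 -0.04  2.22  1.63  0.89] q6 2.62 maxstep 0.09
[660.  30. 100.] cost 0.0 q [-0.48  0.11  2.33  1.89  0.89] q6 2.27 maxstep 0.1
[640.  70.  70.] cost 0.0 q [-0.39  0.15  2.39  2.05  0.89] q6 2.13 maxstep 0.16
[612. 120.  60.] cost 0.0 q [-0.27  0.12  2.47  2.22  0.85] q6 2.03 maxstep 0.09
[606. 176.  46.] cost 0.0 q [-0.07  0.17  2.47  2.49  0.82] q6 1.89 maxstep 0.13
[651.5 198.4  46. ] cost 0.0 q [0.01 0.26 2.34 2.57 0.77] q6 1.87 maxstep 0.12
[750. 700. 400.] cost 0.0 q [ 0.85  0.43  1.26 -1.08  0.46] q6 -0.39 maxstep 0.46
[760. 300. 450.] cost 0.0 q [ 0.23 -0.25  1.89  0.61  0.31] q6 -2.22 maxstep 0.4
[760.   0. 400.] cost 0.0 q [-0.43 -0.22  1.97  1.29  0.84] q6 -3.08 maxstep 0.24
[690. 100. 300.] cost 0.0 q [-0.26 -0.39  2.29  1.46  0.64] q6 3.02 maxstep 0.12
[630. 180. 250.] cost 0.0 q [-0.05 -0.54  2.49  1.61  0.44] q6 2.94 maxstep 0.08
[612. 180. 200.] cost 0.423 q [-0.1  -0.46  2.5   1.6   0.53] q6 2.89 maxstep 0.09
[606. 176. 100.] cost 0.193 q [-0.13 -0.04  2.5   2.22  0.74] q6 2.15 maxstep 0.35
[606. 176.  46.] cost 0.0 q [-0.07  0.17  2.47  2.49  0.82] q6 1.89 maxstep 0.27
[651.5 198.4  46. ] cost 0.0 q [0.01 0.26 2.34 2.57 0.77] q6 1.87 maxstep 0.12
```

Call:
step_arm:
  deltas:
    - {"offset":[0,0,-2],"roll":-0.102}
    - {"offset":[-1.3,-2,-3],"roll":0}
    - {"offset":[-1.3,-2,-3],"roll":0}
    - {"offset":[-1.4,-2.5,-2.5],"roll":0}
    - {"offset":[-1.4,-2.5,-2.5],"roll":0}
    - {"offset":[-1.4,-2.5,-2.5],"roll":0}
    - {"offset":[-1.4,-2.5,-2],"roll":0}
    - {"offset":[-1.4,-2.5,-2],"roll":0}
    - {"offset":[-1.4,-2.5,0],"roll":0}
    - {"offset":[0,-5,-2],"roll":0}
    - {"offset":[0,-5,-2],"roll":0}
    - {"offset":[0,-4,-1.5],"roll":0}

```text
t: 54.05
tool_pos: [0.763, 0.5509, 0.4169]
orientation: [-0.387, 1.866, 0.288]
force: [0.5, -0.2, -0.1]
opening: 0.093
```

Call:
step_arm:
  deltas:
    - {"offset":[0,-4,-1.5],"roll":0.16}
    - {"offset":[0,-4,-1.5],"roll":0.16}
    - {"offset":[0,-4,-1.5],"roll":0.16}
    - {"offset":[0,0,0],"roll":0.16}
    - {"offset":[0,0,0],"roll":0.16}
    - {"offset":[0,0,0],"roll":0.16}
    - {"offset":[0,0,0],"roll":0.16}
    - {"offset":[0,0,0],"roll":0.16}
    - {"offset":[0,0,0],"roll":0.16}
    - {"offset":[0,0,0],"roll":0.16}
    - {"offset":[0,0,0],"roll":0.16}
    - {"offset":[0,0,0],"roll":0.16}

```text
t: 55.55
tool_pos: [0.7657, 0.4263, 0.4122]
orientation: [1.538, 1.629, 1.482]
force: [-0.3, -0.8, -0.5]
opening: 0.0929
```

```bash
python3 - <<'E'
from path import *
P,Rm=st();az(Rm);q=robot.read_state()["q"];x,y=Rm[:,0],Rm[:,1]
r=np.arctan2(y[2],x[2]);print("rolls",r,r+np.pi,r-np.pi)
sim(P,Rm,q,[(760,300,450)])
E
```

```text
t 55.55 P [765.7285 426.3156 412.2467] q [ 0.4722 -0.0444  1.7839 -0.3223  0.1662  0.6947] z [ 0.8662  0.3835 -0.3204] y [ 0.4164 -0.1997  0.887 ] F [-0.2974 -0.7549 -0.4825] open 92.9
phi 23.9 tilt 71.3
rolls 1.2119707313544297 4.353563384944223 -1.9296219222353634
[760. 300. 450.] cost 0.0 q [ 0.23 -0.25  1.9   0.61  0.31] q6 -0.29 maxstep 0.42
```

```bash
python3 - <<'E'
from path import *
P,Rm=st();q=robot.read_state()["q"]
W=[(765,300,430),(760,60,400),(700,0,260),(665,60,180),(645,80,80),(612,120,60),(606,176,46),(651.5,198.4,46)]
goto(W,P,Rm,1.212)
sim(P,Rm@R.from_rotvec([0,0,1.212]).as_matrix(),q,W)
E
```

```text
t 55.55 P [765.7285 426.3156 412.2467] q [ 0.4722 -0.0444  1.7839 -0.3223  0.1662  0.6947] z [ 0.8662  0.3835 -0.3204] y [ 0.4164 -0.1997  0.887 ] F [-0.2974 -0.7549 -0.4825] open 92.9
after roll y [ 0.4048 -0.9144 -0.    ] x [0.2929 0.1297 0.9473]
-> (765, 300, 430) off [ 0.02 11.52 -5.48] rows 3 each [ 0.01  3.84 -1.83]
-> (760, 60, 400) off [-6.1  21.74 -8.68] rows 4 each [-1.53  5.44 -2.17]
-> (700, 0, 260) off [-15.8    3.06  -3.01] rows 3 each [-5.27  1.02 -1.  ]
-> (665, 60, 180) off [-7.83 -6.9   1.83] rows 2 each [-3.91 -3.45  0.92]
-> (645, 80, 80) off [-9.8  -2.64  2.24] rows 2 each [-4.9  -1.32  1.12]
-> (612, 120, 60) off [-2.34 -4.99 -0.68] rows 1 each [-2.34 -4.99 -0.68]
-> (606, 176, 46) off [-0.78 -5.36  2.08] rows 1 each [-0.78 -5.36  2.08]
-> (651.5, 198.4, 46) off [ 1.62 -0.21  4.8 ] rows 1 each [ 1.62 -0.21  4.8 ]
[765. 300. 430.] cost 0.0 q [ 0.23 -0.22  1.91  0.71  0.27] q6 0.82 maxstep 0.43
[760.  60. 400.] cost 0.0 q [-0.31 -0.27  2.    1.27  0.72] q6 0.12 maxstep 0.22
[700.   0. 260.] cost 0.0 q [-0.5  -0.2   2.23  1.53  0.85] q6 -0.33 maxstep 0.1
[665.  60. 180.] cost 0.0 q [-0.39 -0.17  2.38  1.77  0.77] q6 -0.59 maxstep 0.13
[645.  80.  80.] cost 0.0 q [-0.36  0.12  2.39  2.07  0.85] q6 -0.99 maxstep 0.16
[612. 120.  60.] cost 0.0 q [-0.27  0.12  2.47  2.22  0.85] q6 -1.12 maxstep 0.08
[606. 176.  46.] cost 0.0 q [-0.07  0.17  2.47  2.49  0.82] q6 -1.26 maxstep 0.13
[651.5 198.4  46. ] cost 0.0 q [0.01 0.26 2.34 2.57 0.77] q6 -1.27 maxstep 0.12
```

Call:
step_arm:
  deltas:
    - {"offset":[0,0,0],"roll":0.1515}
    - {"offset":[0,0,0],"roll":0.1515}
    - {"offset":[0,0,0],"roll":0.1515}
    - {"offset":[0,0,0],"roll":0.1515}
    - {"offset":[0,0,0],"roll":0.1515}
    - {"offset":[0,0,0],"roll":0.1515}
    - {"offset":[0,0,0],"roll":0.1515}
    - {"offset":[0,0,0],"roll":0.1515}

```text
t: 56.55
tool_pos: [0.7657, 0.4263, 0.4123]
orientation: [-2.322, -0.491, -1.666]
force: [-0.3, 1.4, 0.7]
opening: 0.0934
```

Call:
step_arm:
  deltas:
    - {"offset":[0,2.3,-1.1],"roll":0}
    - {"offset":[0,2.3,-1.1],"roll":0}
    - {"offset":[0,2.3,-1.1],"roll":0}
    - {"offset":[0,2.3,-1.1],"roll":0}
    - {"offset":[0,2.3,-1.1],"roll":0}
    - {"offset":[-1.2,4.35,-1.74],"roll":0}
    - {"offset":[-1.2,4.35,-1.74],"roll":0}
    - {"offset":[-1.2,4.35,-1.74],"roll":0}
    - {"offset":[-1.2,4.35,-1.74],"roll":0}
    - {"offset":[-1.2,4.35,-1.74],"roll":0}
    - {"offset":[-4,1,-1],"roll":0}
    - {"offset":[0,0,0],"roll":0}

```text
t: 58.05
tool_pos: [0.7428, 0.0391, 0.3626]
orientation: [-2.33, -0.492, -1.66]
force: [0.6, -0.7, -1.4]
opening: 0.0931
```

```bash
python3 - <<'E'
from path import *
P,Rm=st();az(Rm);q=robot.read_state()["q"]
W=[(700,20,260),(665,60,180),(645,80,80),(612,120,60),(606,176,46),(651.5,198.4,46)]
goto(W,P,Rm);sim(P,Rm,q,W)
E
```

```text
t 58.05 P [742.7549  39.0943 362.5797] q [-0.3658 -0.2686  2.0726  1.3299  0.7542  0.01  ] z [ 0.8648  0.3808 -0.3273] y [ 0.4035 -0.915   0.0014] F [ 0.5578 -0.7103 -1.3728] open 93.1
phi 23.8 tilt 70.9
-> (700, 20, 260) off [-11.23   0.01  -1.07] rows 2 each [-5.61  0.   -0.53]
-> (665, 60, 180) off [-8.07 -5.08  1.12] rows 2 each [-4.04 -2.54  0.56]
-> (645, 80, 80) off [-9.78 -2.65  2.31] rows 2 each [-4.89 -1.33  1.15]
-> (612, 120, 60) off [-2.34 -4.99 -0.68] rows 1 each [-2.34 -4.99 -0.68]
-> (606, 176, 46) off [-0.76 -5.37  2.07] rows 1 each [-0.76 -5.37  2.07]
-> (651.5, 198.4, 46) off [ 1.66 -0.21  4.79] rows 1 each [ 1.66 -0.21  4.79]
[700.  20. 260.] cost 0.0 q [-0.45 -0.23  2.24  1.53  0.8 ] q6 -0.31 maxstep 0.07
[665.  60. 180.] cost 0.0 q [-0.39 -0.17  2.38  1.75  0.76] q6 -0.58 maxstep 0.12
[645.  80.  80.] cost 0.0 q [-0.36  0.11  2.39  2.06  0.84] q6 -0.98 maxstep 0.16
[612. 120.  60.] cost 0.0 q [-0.26  0.11  2.47  2.22  0.84] q6 -1.11 maxstep 0.08
[606. 176.  46.] cost 0.0 q [-0.07  0.16  2.47  2.49  0.8 ] q6 -1.25 maxstep 0.14
[651.5 198.4  46. ] cost 0.0 q [0.01 0.25 2.35 2.57 0.75] q6 -1.27 maxstep 0.12
```

Tracking is exact. I descend to a point behind the left prism.

Call:
step_arm:
  deltas:
    - {"offset":[-5.6,0,-0.5],"roll":0}
    - {"offset":[-5.6,0,-0.5],"roll":0}
    - {"offset":[-2.7,-1.7,0.38],"roll":0}
    - {"offset":[-2.7,-1.7,0.38],"roll":0}
    - {"offset":[-2.7,-1.7,0.36],"roll":0}
    - {"offset":[-3.26,-0.88,0.77],"roll":0}
    - {"offset":[-3.26,-0.88,0.77],"roll":0}
    - {"offset":[-3.26,-0.88,0.77],"roll":0}
    - {"offset":[-1.2,-2.5,-0.34],"roll":0}
    - {"offset":[-1.2,-2.5,-0.34],"roll":0}
    - {"offset":[0,0,0],"roll":0}
    - {"offset":[0,0,0],"roll":0}

```text
t: 59.55
tool_pos: [0.6166, 0.122, 0.0642]
orientation: [-2.322, -0.5, -1.668]
force: [0.1, -0.6, 0.3]
opening: 0.0927
```

```bash
python3 - <<'E'
from path import *
P,Rm=st();az(Rm)
goto([(606,176,46),(651.5,198.4,46)],P,Rm)
p=cams.read_camera("top")
for h in hexes(p):print("hex",h[1:])
E
```

```text
t 59.55 P [616.5869 122.0199  64.2449] q [-0.2568  0.1106  2.4636  2.2226  0.8398 -1.1087] z [ 0.8657  0.3846 -0.3203] y [ 0.4077 -0.9131  0.0055] F [ 0.0647 -0.622   0.2729] open 92.7
phi 24.0 tilt 71.3
-> (606, 176, 46) off [-1.31 -5.37  1.74] rows 1 each [-1.31 -5.37  1.74]
-> (651.5, 198.4, 46) off [ 1.62 -0.19  4.8 ] rows 1 each [ 1.62 -0.19  4.8 ]
hex ((array([646.3719, 195.6013]), (42.10871505737305, 45.577239990234375), 25.35967445373535, 1483.7593317711726), array([646.2162, 196.1195]))
hex ((array([ 583.0374, -138.0165]), (45.87440490722656, 42.50016784667969), 70.10533142089844, 1517.49200797081), array([ 582.7177, -137.8116]))
```

Call:
step_arm:
  deltas:
    - {"offset":[-0.4,-2.7,0.6],"roll":0}
    - {"offset":[-0.9,-2.67,1.1],"roll":0}
    - {"offset":[0,0,0],"roll":0}
    - {"offset":[0,0,0],"roll":0}
    - {"offset":[0,0,0],"roll":0}

```text
t: 60.22
tool_pos: [0.6052, 0.1742, 0.0457]
orientation: [-2.324, -0.496, -1.669]
force: [0.6, -0.4, -0.5]
opening: 0.093
```

```bash
python3 - <<'E'
from path import *
P,Rm=st();az(Rm)
goto([(651.5,198.4,46)],P,Rm)
E
```

```text
t 60.23 P [605.1817 174.2052  45.6944] q [-0.0763  0.1723  2.4687  2.4844  0.8202 -1.2617] z [ 0.8669  0.3818 -0.3205] y [ 0.4047 -0.9144  0.0053] F [ 0.6249 -0.3657 -0.4592] open 93.0
phi 23.8 tilt 71.3
-> (651.5, 198.4, 46) off [ 1.7  -0.34  4.93] rows 1 each [ 1.7  -0.34  4.93]
```

Enter around the foot, keeping the tip height constant.

Call:
step_arm:
  deltas:
    - {"offset":[0.55,-0.3,1.65],"roll":0}
    - {"offset":[0.55,0,1.65],"roll":0}
    - {"offset":[0.55,0,1.63],"roll":0}
    - {"offset":[0,0,0],"roll":0}
    - {"offset":[0,0,0],"roll":0}

```text
t: 60.85
tool_pos: [0.65, 0.1984, 0.0442]
orientation: [-2.325, -0.496, -1.666]
force: [-0.5, -0.5, 0.0]
opening: 0.093
```

```bash
python3 - <<'E'
from path import *
P,Rm=st();az(Rm)
p=cams.read_camera("top")
for h in hexes(p):print("hex",h[1:])
p=cams.read_camera("side");save(p,"s7.png",(180,80,360,230),4)
E
```

```text
t 60.85 P [649.9795 198.4134  44.1587] q [ 0.0091  0.265   2.346   2.5737  0.7698 -1.284 ] z [ 0.866   0.3822 -0.3224] y [ 0.4052 -0.9142  0.0046] F [-0.516  -0.5188  0.0075] open 93.0
phi 23.8 tilt 71.2
hex ((array([646.3719, 195.6013]), (42.10871505737305, 45.577239990234375), 25.35967445373535, 1475.5223508472554), array([646.2427, 196.055 ]))
hex ((array([ 583.3283, -137.7283]), (42.23711395263672, 46.24793243408203), 47.58710479736328, 1512.0850299755111), array([ 582.7172, -137.6279]))
```

View pics/s7.png

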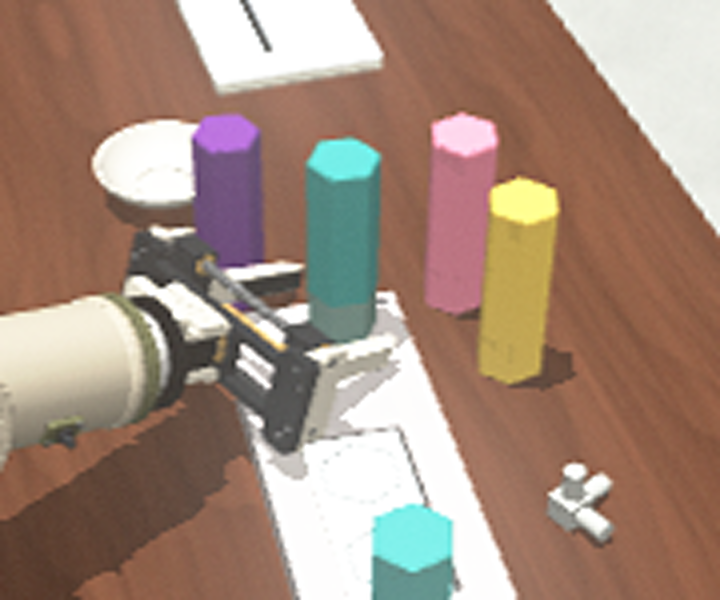

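The fingers straddle the foot of the left prism, with the body clear of the glaze at (340,200). I close gently.

Call:
step_arm:
  deltas:
    - {"offset":[0,0,0],"roll":0}
    - {"offset":[0,0,0],"roll":0}
    - {"offset":[0,0,0],"roll":0}
    - {"offset":[0,0,0],"roll":0}
    - {"offset":[0,0,0],"roll":0}
    - {"offset":[0,0,0],"roll":0}
    - {"offset":[0,0,0],"roll":0}
    - {"offset":[0,0,0],"roll":0}
  fingers: 4.0
  grip_force: 8

```text
t: 61.95
tool_pos: [0.6504, 0.1989, 0.0443]
orientation: [-2.325, -0.497, -1.667]
force: [1.7, -2.0, -0.9]
opening: 0.0503
```

```bash
python3 - <<'E'
from path import *
P,Rm=st();az(Rm)
p=cams.read_camera("top")
H=hexes(p)
for h in H:print("hex",h[1:])
d=np.array([618.1,52.4])-max(H,key=lambda h:h[2][1])[2];print("d",d)
goto([(P[0]+d[0],P[1]+d[1],P[2])],P,Rm);sim(P,Rm,robot.read_state()["q"],[(P[0]+d[0],P[1]+d[1],P[2])])
E
```

```text
t 61.95 P [650.42   198.9388  44.3432] q [ 0.0104  0.2657  2.3448  2.5749  0.7696 -1.2844] z [ 0.866   0.3825 -0.322 ] y [ 0.4055 -0.9141  0.0046] F [ 1.7061 -2.0388 -0.8976] open 50.3
phi 23.8 tilt 71.2
hex ((array([645.9434, 197.7181]), (41.81364822387695, 44.339054107666016), 89.4961166381836, 1474.7332428693771), array([645.4099, 197.3893]))
hex ((array([ 583.0374, -138.0165]), (45.87440490722656, 42.50016784667969), 70.10533142089844, 1522.8714956399053), array([ 582.6052, -137.9142]))
d [ -27.3099 -144.9893]
-> (np.float64(623.110056142992), np.float64(53.94950353734188), np.float64(44.34317123429249)) off [-2.75 12.15 -7.91] rows 3 each [-0.92  4.05 -2.64]
[623.1101  53.9495  44.3432] cost 0.0 q [-0.46  0.23  2.39  2.04  0.95] q6 -1.09 maxstep 0.19
```

Call:
step_arm:
  deltas:
    - {"offset":[-0.11,0.49,-0.32],"roll":0}
    - {"offset":[-0.22,0.97,-0.63],"roll":0}
    - {"offset":[-0.22,0.97,-0.63],"roll":0}
    - {"offset":[-0.22,0.97,-0.63],"roll":0}
    - {"offset":[-0.22,0.97,-0.63],"roll":0}
    - {"offset":[-0.22,0.97,-0.63],"roll":0}
    - {"offset":[-0.22,0.97,-0.63],"roll":0}
    - {"offset":[-0.22,0.97,-0.63],"roll":0}
    - {"offset":[-0.22,0.97,-0.63],"roll":0}
    - {"offset":[-0.22,0.97,-0.63],"roll":0}
    - {"offset":[-0.11,0.49,-0.32],"roll":0}
    - {"offset":[0,0,0],"roll":0}

```text
t: 63.5
tool_pos: [0.6285, 0.0827, 0.0443]
orientation: [-2.325, -0.496, -1.667]
force: [-3.5, -1.9, 2.7]
opening: 0.0504
```

```bash
python3 - <<'E'
from path import *
P,Rm=st();az(Rm)
p=cams.read_camera("top")
H=hexes(p)
for h in H:print("hex",h[1:])
d=np.array([618.1,52.4])-max(H,key=lambda h:h[2][1])[2];print("d",d)
goto([(P[0]+d[0],P[1]+d[1],44.3)],P,Rm)
E
```

```text
t 63.5 P [628.5466  82.7231  44.2576] q [-0.3683  0.2296  2.3959  2.1365  0.9136 -1.12  ] z [ 0.8662  0.3821 -0.3219] y [ 0.405  -0.9143  0.0046] F [-3.5373 -1.8583  2.6525] open 50.4
phi 23.8 tilt 71.2
hex ((array([623.148,  81.631]), (41.420372009277344, 46.30491256713867), 88.91236114501953, 1468.2452794145793), array([623.4168,  80.682 ]))
hex ((array([ 583.4174, -137.8097]), (42.23711395263672, 46.00663757324219), 47.58710479736328, 1509.449634461198), array([ 582.7746, -137.7597]))
d [ -5.3168 -28.282 ]
-> (np.float64(623.2298216411281), np.float64(54.441089058766984), 44.3) off [-0.53  2.37 -1.54] rows 1 each [-0.53  2.37 -1.54]
```

Call:
step_arm:
  deltas:
    - {"offset":[-0.1,0.47,-0.31],"roll":0}
    - {"offset":[-0.17,0.75,-0.48],"roll":0}
    - {"offset":[-0.16,0.7,-0.45],"roll":0}
    - {"offset":[-0.1,0.45,-0.3],"roll":0}
    - {"offset":[0,0,0],"roll":0}
    - {"offset":[0,0,0],"roll":0}

```text
t: 64.3
tool_pos: [0.6232, 0.0547, 0.0439]
orientation: [-2.326, -0.496, -1.666]
force: [0.5, -0.6, -3.1]
opening: 0.0503
```

```bash
python3 - <<'E'
from path import *
P,Rm=st();az(Rm)
p=cams.read_camera("top")
H=hexes(p)
for h in H:print("hex",h[1:])
goto([tuple(P-60*np.array([.915,.404,0]))],P,Rm)
E
```

```text
t 64.3 P [623.1641  54.6964  43.8809] q [-0.4596  0.2331  2.3914  2.0392  0.9516 -1.0907] z [ 0.8659  0.3822 -0.3228] y [ 0.4052 -0.9142  0.0044] F [ 0.4768 -0.5934 -3.1133] open 50.3
phi 23.8 tilt 71.2
hex ((array([617.8007,  53.9515]), (41.41024398803711, 46.2674674987793), 88.77851867675781, 1486.439004695043), array([617.8878,  52.9345]))
hex ((array([ 583.4174, -137.8097]), (42.23711395263672, 46.00663757324219), 47.58710479736328, 1514.8008236768655), array([ 582.7024, -137.7334]))
-> (np.float64(568.2640794676652), np.float64(30.45635551937982), np.float64(43.880861115953685)) off [-1.94 -0.01 -5.68] rows 1 each [-1.94 -0.01 -5.68]
```

The left prism stands at (617.9, 53.0) against the mark at (618.1, 52.4). I release, back out and plan the path to the right prism.

Call:
step_arm:
  deltas:
    - {"offset":[0,0,0],"roll":0}
    - {"offset":[0,0,0],"roll":0}
    - {"offset":[0,0,0],"roll":0}
    - {"offset":[0,0,0],"roll":0}
    - {"offset":[0,0,0],"roll":0}
    - {"offset":[-0.43,0,-1.27],"roll":0}
    - {"offset":[-0.43,0,-1.27],"roll":0}
    - {"offset":[-0.43,0,-1.27],"roll":0}
    - {"offset":[0,0,0],"roll":0}
  fingers: 8.5

```text
t: 65.47
tool_pos: [0.5855, 0.0379, 0.0439]
orientation: [-2.326, -0.494, -1.666]
force: [0.1, -0.1, 1.0]
opening: 0.0848
```

```bash
python3 - <<'E'
from path import *
P,Rm=st();az(Rm);q=robot.read_state()["q"]
p=cams.read_camera("top")
for h in hexes(p):print("hex",h[1:])
E="(546,-154,44)"
for W in ([(560,20,60),(520,-30,60),(500,-80,60),(520,-165,60),(546,-154,44),(587,-136,44)],[(590,30,120),(600,0,260),(570,-150,260),(546,-154,150),(546,-154,44),(587,-136,44)]):
    sim(P,Rm,q,W);goto(W,P,Rm)
E
```

```text
t 65.47 P [585.481   37.9487  43.9119] q [-0.5735  0.1765  2.4678  1.9376  1.0098 -1.085 ] z [ 0.8662  0.3814 -0.3227] y [ 0.4042 -0.9147  0.0038] F [ 0.072  -0.1397  1.0111] open 84.8
phi 23.8 tilt 71.2
hex ((array([617.796 ,  53.9153]), (41.40995788574219, 46.26844787597656), 88.97545623779297, 1484.425073918188), array([617.6443,  53.3935]))
hex ((array([ 582.9186, -138.3574]), (42.43282699584961, 46.164833068847656), 43.33545684814453, 1522.8325271857902), array([ 582.6035, -137.7666]))
[560.  20.  60.] cost 0.055 q [-0.71  0.11  2.5   1.77  1.09] q6 -1.01 maxstep 0.17
[520. -30.  60.] cost 0.078 q [-0.95  0.11  2.5   1.55  1.21] q6 -1.0 maxstep 0.12
[500. -80.  60.] cost 0.0 q [-1.09  0.11  2.48  1.44  1.26] q6 -0.99 maxstep 0.15
[ 520. -165.   60.] cost 0.0 q [-1.15  0.27  2.27  1.38  1.3 ] q6 -0.95 maxstep 0.11
[ 546. -154.   44.] cost 0.0 q [-1.08  0.34  2.24  1.46  1.25] q6 -0.98 maxstep 0.08
[ 587. -136.   44.] cost 0.0 q [-0.96  0.36  2.21  1.55  1.19] q6 -0.96 maxstep 0.12
-> (560, 20, 60) off [ 0.53  0.62 -3.41] rows 1 each [ 0.53  0.62 -3.41]
-> (520, -30, 60) off [-1.8
[... 593 characters left out ...]
546. -154.  150.] cost 0.0 q [-1.08 -0.01  2.31  1.37  1.3 ] q6 -0.69 maxstep 0.1
[ 546. -154.   44.] cost 0.0 q [-1.08  0.34  2.24  1.46  1.25] q6 -0.98 maxstep 0.18
[ 587. -136.   44.] cost 0.0 q [-0.96  0.36  2.21  1.55  1.19] q6 -0.96 maxstep 0.12
-> (590, 30, 120) off [ 7.23  0.94 -2.37] rows 2 each [ 3.61  0.47 -1.18]
-> (600, 0, 260) off [13.14  3.2  -4.8 ] rows 3 each [ 4.38  1.07 -1.6 ]
-> (570, -150, 260) off [-2.89 12.51 -8.32] rows 3 each [-0.96  4.17 -2.77]
-> (546, -154, 150) off [-11.17  -0.65   1.32] rows 2 each [-5.58 -0.32  0.66]
-> (546, -154, 44) off [-10.03  -0.04   3.42] rows 2 each [-5.02 -0.02  1.71]
-> (587, -136, 44) off [1.44 0.01 4.24] rows 1 each [1.44 0.01 4.24]
```

Call:
step_arm:
  deltas:
    - {"offset":[0.27,0.31,-1.7],"roll":0}
    - {"offset":[0.27,0.31,-1.7],"roll":0}
    - {"offset":[-0.61,0.99,-1.79],"roll":0}
    - {"offset":[-0.61,0.99,-1.79],"roll":0}
    - {"offset":[-0.61,0.99,-1.79],"roll":0}
    - {"offset":[-0.63,1.88,-1.82],"roll":0}
    - {"offset":[-0.63,1.88,-1.82],"roll":0}
    - {"offset":[-0.18,2.86,-0.5],"roll":0}
    - {"offset":[-0.18,2.86,-0.5],"roll":0}
    - {"offset":[-0.18,2.86,-0.5],"roll":0}
    - {"offset":[0,0,0],"roll":0}
    - {"offset":[0,0,0],"roll":0}
  fingers: 9.2

```text
t: 67.03
tool_pos: [0.5317, -0.1687, 0.0545]
orientation: [-2.316, -0.502, -1.664]
force: [0.3, 0.4, -1.2]
opening: 0.0921
```

```bash
python3 - <<'E'
from path import *
P,Rm=st();az(Rm);q=robot.read_state()["q"]
p=cams.read_camera("top")
for h in hexes(p):print("hex",h[1:])
x,y=Rm[:,0],Rm[:,1];r=np.arctan2(y[2],x[2]);print("roll",(r+np.pi/2)%np.pi-np.pi/2)
u=Rm[:2,2]/np.linalg.norm(Rm[:2,2]);c=np.array([582.8,-137.8])
a=c-45*u;b=c+5*u
goto([(*a,46),(*b,46)],P,Rm)
E
```

```text
t 67.03 P [ 531.6703 -168.6559   54.4836] q [-1.13    0.32    2.2293  1.3971  1.2945 -0.9531] z [ 0.8631  0.3913 -0.3191] y [ 0.4133 -0.9106  0.0012] F [ 0.2709  0.3765 -1.2499] open 92.1
phi 24.4 tilt 71.4
hex ((array([617.796 ,  53.9153]), (41.40995788574219, 46.26844787597656), 88.97545623779297, 1489.7864075100515), array([617.5794,  53.4099]))
hex ((array([ 583.0374, -138.0165]), (45.87440490722656, 42.50016784667969), 70.10533142089844, 1520.1801155530848), array([ 582.6529, -137.8542]))
roll 0.0012738743540285924
-> (np.float64(541.815154708622), np.float64(-156.38070118272762), 46) off [-0.35 -0.7   1.63] rows 1 each [-0.35 -0.7   1.63]
-> (np.float64(587.353871699042), np.float64(-135.73547764636362), 46) off [1.6  0.   4.74] rows 1 each [1.6  0.   4.74]
```

Call:
step_arm:
  deltas:
    - {"offset":[-0.35,-0.7,1.63],"roll":0}
    - {"offset":[0,0,0],"roll":0}
    - {"offset":[0.53,0,1.58],"roll":0}
    - {"offset":[0.53,0,1.58],"roll":0}
    - {"offset":[0.54,0,1.58],"roll":0}
    - {"offset":[0,0,0],"roll":0}
    - {"offset":[0,0,0],"roll":0}

```text
t: 67.95
tool_pos: [0.5871, -0.1364, 0.0463]
orientation: [-2.316, -0.503, -1.664]
force: [-0.4, -0.2, 0.1]
opening: 0.0919
```

```bash
python3 - <<'E'
from path import *
P,Rm=st();az(Rm)
p=cams.read_camera("top")
for h in hexes(p):print("hex",h[1:])
E
```

```text
t 67.95 P [ 587.1386 -136.3882   46.2811] q [-0.9601  0.3616  2.1996  1.5397  1.1996 -0.9561] z [ 0.8632  0.3911 -0.3192] y [ 0.4133 -0.9106  0.0019] F [-0.387  -0.1778  0.1285] open 91.9
phi 24.4 tilt 71.4
hex ((array([617.796 ,  53.9153]), (41.40995788574219, 46.26844787597656), 88.97545623779297, 1495.1968331779353), array([617.6572,  53.5045]))
hex ((array([ 583.0374, -138.0165]), (45.87440490722656, 42.50016784667969), 70.10533142089844, 1530.9807237768546), array([ 582.7573, -137.9966]))
```

Call:
step_arm:
  deltas:
    - {"offset":[0,0,0],"roll":0}
    - {"offset":[0,0,0],"roll":0}
    - {"offset":[0,0,0],"roll":0}
    - {"offset":[0,0,0],"roll":0}
    - {"offset":[0,0,0],"roll":0}
    - {"offset":[0,0,0],"roll":0}
    - {"offset":[0,0,0],"roll":0}
    - {"offset":[0,0,0],"roll":0}
  fingers: 3.8
  grip_force: 8

```text
t: 69.0
tool_pos: [0.5876, -0.1365, 0.0462]
orientation: [-2.316, -0.502, -1.665]
force: [-1.1, -0.8, 0.4]
opening: 0.0499
```

```bash
python3 - <<'E'
from path import *
P,Rm=st();az(Rm)
p=cams.read_camera("top")
H=hexes(p)
for h in H:print("hex",h[1:])
d=np.array([613.7,-23.4])-min(H,key=lambda h:h[2][1])[2];print("d",d)
goto([(P[0]+d[0],P[1]+d[1],P[2])],P,Rm);sim(P,Rm,robot.read_state()["q"],[(P[0]+d[0],P[1]+d[1],P[2])])
E
```

```text
t 69.0 P [ 587.6    -136.5342   46.2401] q [-0.9592  0.3622  2.1989  1.5408  1.1989 -0.9561] z [ 0.8634  0.3907 -0.3192] y [ 0.4128 -0.9108  0.002 ] F [-1.0547 -0.7834  0.4026] open 49.9
phi 24.3 tilt 71.4
hex ((array([617.796 ,  53.9153]), (41.40995788574219, 46.26844787597656), 88.97545623779297, 1497.9575346324127), array([617.7183,  53.5348]))
hex ((array([ 582.9208, -138.3554]), (42.426666259765625, 46.16472244262695), 43.336788177490234, 1530.898390471004), array([ 582.6294, -137.8398]))
d [ 31.0706 114.4398]
-> (np.float64(618.6705991579557), np.float64(-22.094443504517102), np.float64(46.240103321766235)) off [ 2.43 -9.14  7.15] rows 2 each [ 1.21 -4.57  3.58]
[618.6706 -22.0944  46.2401] cost 0.0 q [-0.68  0.28  2.32  1.81  1.05] q6 -1.02 maxstep 0.1
```

Call:
step_arm:
  deltas:
    - {"offset":[0.11,-0.41,0.32],"roll":0}
    - {"offset":[0.22,-0.83,0.65],"roll":0}
    - {"offset":[0.22,-0.83,0.65],"roll":0}
    - {"offset":[0.22,-0.83,0.65],"roll":0}
    - {"offset":[0.22,-0.83,0.65],"roll":0}
    - {"offset":[0.22,-0.83,0.65],"roll":0}
    - {"offset":[0.22,-0.83,0.65],"roll":0}
    - {"offset":[0.22,-0.83,0.65],"roll":0}
    - {"offset":[0.22,-0.83,0.65],"roll":0}
    - {"offset":[0.11,-0.41,0.32],"roll":0}
    - {"offset":[0,0,0],"roll":0}

```text
t: 70.42
tool_pos: [0.6128, -0.0419, 0.0462]
orientation: [-2.315, -0.504, -1.664]
force: [0.7, 1.9, -0.6]
opening: 0.0501
```

```bash
python3 - <<'E'
from path import *
P,Rm=st();az(Rm)
p=cams.read_camera("top")
H=hexes(p)
for h in H:print("hex",h[1:])
d=np.array([613.7,-23.4])-min(H,key=lambda h:h[2][1])[2];print("d",d)
goto([(P[0]+d[0],P[1]+d[1],P[2])],P,Rm)
E
```

```text
t 70.42 P [612.7914 -41.9332  46.2115] q [-0.7339  0.2914  2.3047  1.75    1.083  -1.0036] z [ 0.8627  0.3924 -0.319 ] y [ 0.4146 -0.91    0.0017] F [ 0.6825  1.9447 -0.563 ] open 50.1
phi 24.5 tilt 71.4
hex ((array([617.796 ,  53.9153]), (41.40995788574219, 46.26844787597656), 88.97545623779297, 1495.1968331779353), array([617.6572,  53.5045]))
hex ((array([607.606 , -44.2733]), (45.87071228027344, 42.48720169067383), 70.04725646972656, 1503.637006294157), array([607.7966, -43.5788]))
d [ 5.9034 20.1788]
-> (np.float64(618.6948130399841), np.float64(-21.754345949124428), np.float64(46.21146668681405)) off [ 0.44 -1.59  1.3 ] rows 1 each [ 0.44 -1.59  1.3 ]
```

Call:
step_arm:
  deltas:
    - {"offset":[0.11,-0.4,0.33],"roll":0}
    - {"offset":[0.17,-0.6,0.5],"roll":0}
    - {"offset":[0.15,-0.55,0.43],"roll":0}
    - {"offset":[0,0,0],"roll":0}
    - {"offset":[0,0,0],"roll":0}

```text
t: 71.1
tool_pos: [0.6185, -0.0232, 0.0459]
orientation: [-2.316, -0.503, -1.664]
force: [0.3, 0.5, -3.7]
opening: 0.0501
```

```bash
python3 - <<'E'
from path import *
P,Rm=st();az(Rm)
p=cams.read_camera("top")
H=hexes(p)
for h in H:print("hex",h[1:])
W=[tuple(P-75*np.array([.911,.413,0]))];goto(W,P,Rm);sim(P,Rm,robot.read_state()["q"],W)
E
```

```text
t 71.1 P [618.4962 -23.1553  45.9194] q [-0.6798  0.2819  2.3184  1.8026  1.0551 -1.0149] z [ 0.863   0.3911 -0.3197] y [ 0.4133 -0.9106  0.0018] F [ 0.2791  0.4951 -3.6827] open 50.1
phi 24.4 tilt 71.4
hex ((array([617.796 ,  53.9153]), (41.40995788574219, 46.26844787597656), 88.97545623779297, 1503.3188682242762), array([617.6296,  53.4759]))
hex ((array([613.7719, -25.5469]), (45.87734603881836, 42.31278991699219), 72.592041015625, 1494.2022839866622), array([613.6257, -24.8524]))
-> (np.float64(550.1711712875606), np.float64(-54.13031002597079), np.float64(45.91936783031083)) off [-2.4  -0.   -7.11] rows 2 each [-1.2  -0.   -3.55]
[550.1712 -54.1303  45.9194] cost 0.0 q [-0.9   0.22  2.41  1.62  1.17] q6 -1.03 maxstep 0.12
```

Both prisms are within about 2 mm of their marks. I release with a small opening and back out.

Call:
step_arm:
  deltas:
    - {"offset":[0,0,0],"roll":0}
    - {"offset":[0,0,0],"roll":0}
    - {"offset":[0,0,0],"roll":0}
    - {"offset":[0,0,0],"roll":0}
    - {"offset":[-0.3,0,-0.9],"roll":0}
    - {"offset":[-0.53,0,-1.55],"roll":0}
    - {"offset":[-0.53,0,-1.55],"roll":0}
    - {"offset":[-0.53,0,-1.55],"roll":0}
    - {"offset":[-0.53,0,-1.55],"roll":0}
    - {"offset":[0,0,0],"roll":0}
    - {"offset":[0,0,0],"roll":0}
  fingers: 6.4

```text
t: 72.53
tool_pos: [0.5506, -0.0548, 0.0461]
orientation: [-2.316, -0.502, -1.665]
force: [0.3, 0.3, 0.3]
opening: 0.0638
```

```bash
python3 - <<'E'
from path import *
P,Rm=st();az(Rm)
p=cams.read_camera("top");save(p,"t9.png",(60,100,440,290),2)
for h in hexes(p):print("hex",h[1:])
for t in("try_square","joint_a","dish"):
    for d in cams.pinpoint(p,t)[:2]:print(t,np.round(d["xy"],1),d["score"])
p=cams.read_camera("side");save(p,"s9.png",(190,120,350,260),4)
E
```

```text
t 72.53 P [550.5829 -54.8106  46.0972] q [-0.903   0.2159  2.4114  1.6167  1.1699 -1.0281] z [ 0.8638  0.39   -0.319 ] y [ 0.4122 -0.9111  0.0022] F [0.3005 0.3012 0.2561] open 63.8
phi 24.3 tilt 71.4
hex ((array([617.796 ,  53.9153]), (41.40995788574219, 46.26844787597656), 88.97545623779297, 1495.1968331779353), array([617.6112,  53.2787]))
hex ((array([613.553 , -24.6562]), (40.97019577026367, 47.60913848876953), 43.65360641479492, 1502.1860978649129), array([613.2986, -24.9764]))
try_square [371.8 254.3] 0.59
joint_a [409.7 206.3] 0.7
joint_a [251.6 135.9] 0.68
```

View pics/t9.png

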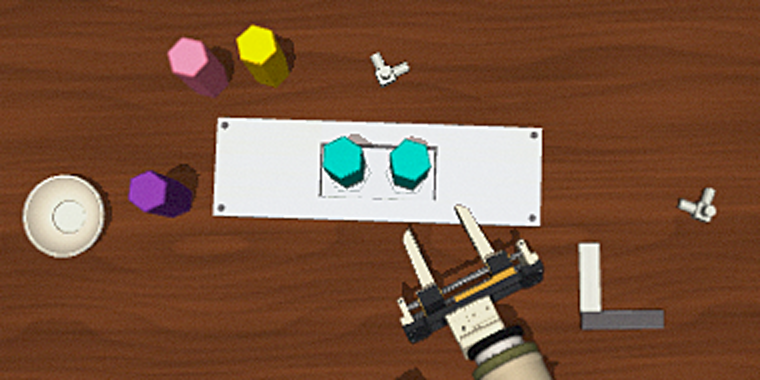

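View pics/s9.png

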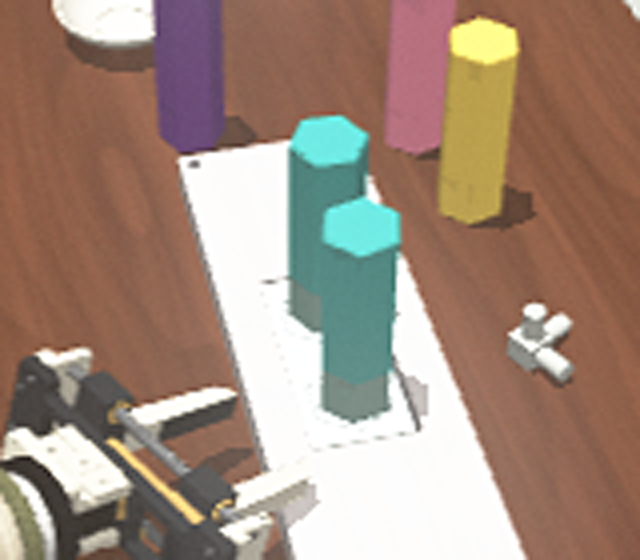

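Both prisms stand on the tile at their marks: top view (343,161) and (410,163), and the side view shows the feet on the tile. The bystanders are in place. I raise the gripper clear and hand in.

Call:
step_arm:
  deltas:
    - {"offset":[1,0,-1],"roll":0}
    - {"offset":[1.5,0,-1],"roll":0}
    - {"offset":[0,0,0],"roll":0}
    - {"offset":[0,0,0],"roll":0}
    - {"offset":[0,0,0],"roll":0}
    - {"offset":[0,0,0],"roll":0}

```text
t: 73.53
tool_pos: [0.5402, -0.0586, 0.0755]
orientation: [-2.316, -0.501, -1.664]
force: [-0.3, -0.1, 0.6]
opening: 0.0644
```

```bash
python3 - <<'E'
from path import *
P,Rm=st()
p=cams.read_camera("top")
for h in hexes(p):print("hex",h[1:])
print(robot.close_job())
E
```

```text
t 73.53 P [540.2486 -58.6403  75.5234] q [-0.9389  0.0776  2.4582  1.5469  1.1883 -0.9274] z [ 0.8631  0.3911 -0.3194] y [ 0.413  -0.9107  0.001 ] F [-0.2934 -0.0712  0.5899] open 64.4
hex ((array([617.796 ,  53.9153]), (41.40995788574219, 46.26844787597656), 88.97545623779297, 1495.1968331779353), array([617.6179,  53.3547]))
hex ((array([613.5577, -24.6611]), (40.97019577026367, 44.3588981628418), 43.65360641479492, 1460.5126799729333), array([613.3507, -24.9031]))
the job is handed in; nothing more can be done
None
```

The job is handed in at about 73.5 s, and my last checks showed everything in place. The hand-in reports no verdict, so I can't confirm the score.

- **Blanks:** the disc, square and oblong blanks are in their own cavities, checked by top camera before the tile covered them. There was no big round blank in the scene.
- **Tile:** it lies in the recess and was pressed down with about 21 N. My fingertips stopped at 29.8 mm, where the tile's top should be about 29.5 mm. It sits against the robot side of the recess, at most about 2.5 mm off centre. I judged it level by eye only.
- **Prisms:** a downward tool cannot reach the foot without the gripper body touching the glaze. I tilted the tool about 71° by over-reaching in free air, then gripped each foot from the side and slid it. The last picture put their axes about 1 mm (left) and 1.5 mm (right) from the marks, both upright.
- **Surroundings:** the try square, corner joints and dish look unmoved in the last pictures. In that last check the network found the try square and joints but did not report the dish.
- **At hand-in:** the gripper was clear of everything, with a wrist force below 1 N.

**Disagreements:** the side camera read the tool about 1.5 mm off the robot's own figures. Also, wrist joints 4 and 5 rested briefly at their range limits during the tilt moves, with joint 5 reading 2.7303 against a stated limit of 2.73. No fault was reported.

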